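Restock the ratcheting colour magazine

ROBOT

A 6-joint arm with a two-finger parallel gripper is mounted at the origin on the work surface. World frame = base frame: x ahead of the robot, y to its left, z up, the work surface at z = 0. Lengths are in m, angles in rad, forces in N, time in s.
With the tool pointing down it reaches from about 0.35 to 0.975 m from the base axis. Payload 4.9 kg.
Tool frame: the origin (TCP) lies between the finger pads; the fingertips stand 22 mm ahead of it and the grasp point (between the pads) lies 3 mm ahead of it; z points along the fingers, y is the line along which they close (so a half turn about z gives the same grasp; the last joint's range is limited). The gripper opens to 85 mm and grips with 20 to 120 N. Pads are 22 mm wide; open, the fingers measure 114 mm over their backs; the gripper's body (76 mm by 85 mm) begins 54 mm behind the grasp point. The pads swing forward as they close: fully open they stand 13 mm farther back than shut.
Start: joints at [-1.387, 0.053, 1.613, -0, 1.476, -0.119], TCP at [0.186, -0.597, 0.253] pointing down, gripper open.
Joint ranges: [-3.01, 3.01], [-1.01, 2.22], [0.06, 2.58], [-1.02, 4.17], [0.09, 2.62], [-3.14, 3.14]. Speed limits (rad/s): [2.57, 2.57, 3.14, 3.14, 3.14, 3.14].

INTERFACE

Orientations are given as a unit quaternion [w, x, y, z].
In Python, from plant import state, grab_frame, get_calibration, job_done, recognise, regions_of gives the robot as it stands.
- The arm moves only by the tool apply_moves, never from a script. Its argument "targets" is a list of rows, each an object with "translation": the shift along the tool's x, y, z normalised to -1 to 1, where 1 is 100 mm, a list of three; "twist": the turn about the tool's z normalised to -1 to 1, where 1 is 0.1 rad; "hand": the opening, from 0 (shut) to 1 (fully open). A call has 1 to 8 rows; each row shifts and turns the commanded pose from where the row before left it, along the tool's axes as they then stand; what a row does not reach is not made up. A row lasts 1/10 s, in which the tool goes at most 50 mm and 8.59 degrees, less where a joint would pass 70% of its speed; a pose out of reach is approached as far as the arm can. A call with a number of a shift or a turn outside -1 to 1 is refused whole. A call with a gripper value outside its range is refused whole. The fingers move at their own pace and stop on an object; the grip force is fixed at half the most. Time passes only in rows, so rows that do not move let the fingers close. It gives the time, the measured TCP pose, the force, the opening and the grip force at its end, in the units of the state.
- state(): the state, without advancing time (a new reading comes with each control period).
- grab_frame(name): name is "side" or "top"; returns the picture (420x560x3 uint8, red, green, blue); there is no depth.
- get_calibration(name): a dict with "camera_matrix" (3x3 intrinsics, pixels), "pose" (4x4, takes a point from camera to world coordinates). Camera axes: x right, y up, looking along -z (the intrinsics and any distortion apply to the point x, -y, -z); pixel columns grow to the right and rows downward; lengths in m; the calibration is good to about 2 mm. A picture is of the moment at which its call begins. get_calibration takes no time and is no camera call.
- job_done(): hands the job in; it is judged then, once.
Trained networks look in the newest picture that a camera, given by its name, has taken for a name from the list of things; names that differ only in an ending like _2 or _b are one class to them, and where a whole thing is asked for, a point or a joint stands for the part that bears it (a point fixed in the world has none). Each returns a list of dicts, best first, with "score" (0 to 1); they miss things now and then, are a little off and sometimes report something else, mostly with a low value. They report only what shows in the picture. A call takes as long as a camera call. They do not tell look-alikes from the thing itself.
- recognise(camera, query): "point" ([x, y, z] in m, in world coordinates, good to about 4 mm: the middle of the surface that is visible of it).
- regions_of(camera, query): "pixels" (420x560 bool, what is visible of it).
The state is a dict: "time": time; "joint_pos": joint angles; "joint_vel": joint speeds; "joint_efforts": joint torques, N m; "tool_pos": TCP position; "tool_rot": TCP orientation; "contact_force": force on the tool from outside, world axes, zero at the start; "ft_torque": the same for the moment, N m; "gripper_width": opening from 0.0 (shut) to 1.0 (fully open); "grasp_force": force on a finger pad.
Only numpy, scipy, OpenCV 4.12 (cv2) and the standard library are available. Lean on these libraries where they do the work, as an engineer would, in place of code of your own. Each camera call takes 0.05 s, during which the arm holds its last target. There are 200 camera calls.

TASK

Restock the colour magazine: flip the red pawl lever to free the follower, draw the follower fully back, and stand every colour cartridge that is on the counter upright in the trough as one row starting at the blue end stop, broad faces together like books. Press every cartridge's coloured cap fully down until it snaps, then, with the pawl flipped back to its locking side, have the follower pushed up snug behind the row. Leave the other things on the counter where they are.

Things in the scene. Friction and masses are not known exactly. Their poses are not given: they have to be found in the camera images.
- magazine: fixed white trough. Origin at counter height, centre line, inner face of the blue end stop (10 mm thick, 56 mm high); +x runs along the trough from the stop to its end at 315 mm, +y to the rack side. Floor 6 mm above the counter; side walls 18 mm high, 4 mm thick, 58 mm apart inside. Steel saw-tooth rack outside the +y wall (y 33 to 51 mm, x 90 to 315 mm), 15 mm pitch, top 20 mm high.
- follower (a joint): slide of the aluminium follower (plate 10 mm thick, 52 mm wide, top 86 mm above counter) in the trough, m: its front face is at magazine x = 0.020 + value; 0 nearest the stop, 0.175 fully back. Friction 4 N, stays where left. With the pawl locking it clicks towards the stop (up to 3 N more) but cannot go back. It starts too far forward for the cartridges to fit.
- follower_face (a point): point on the follower plate's front face, on the centre line, 45 mm above the counter; axes as the magazine's
- follower_tab (a point): point in the follower's black upright grip tab, 120 mm above the counter (tab top 135 mm). The tab is 12 mm thick along magazine x and 24 mm wide along y; pinch it from above across the 12 mm. It is 36 mm behind the plate's front face, 8 mm to -y of the centre line. Axes as the magazine's
- pawl (a joint): angle of the red pawl lever on the follower, rad: 0 = locking (lever leans 0.45 rad away from the stop, claw in the rack), 0.9 = released (leans 0.45 rad towards the stop, claw up). It tumbles to either side past 0.45; about 0.5 N along the trough at the knob flips it. Locking, it may read up to 0.17 with the claw on a tooth.
- pawl_knob (a point): centre of the red knob (weighted, 14 mm diameter, 24 mm long along magazine y) at the lever's top, 62 mm from the pivot; pivot 55 mm behind the follower's face, 42 mm to +y of the centre line, 46 mm above the counter. The knob swings 27 mm either side of the pivot along magazine x, 102 mm above the counter (108 midway). Push the knob, or the 7 mm thick bar under it, along the trough.
- cart_red: loose upright white cartridge with red bands and red cap: 40 mm (its x) by 50 mm (its y), body 70 mm high, 95 mm with the cap up, 85 mm with it down, 0.16 kg. Origin: centre of its underside, z up. May be absent. Grip across the 50 mm, 55 to 60 mm above its underside. In the row its x lies along the trough, either way round.
- cart_green: loose upright white cartridge with green bands and green cap: 40 mm (its x) by 50 mm (its y), body 70 mm high, 95 mm with the cap up, 85 mm with it down, 0.16 kg. Origin: centre of its underside, z up. May be absent. Grip across the 50 mm, 55 to 60 mm above its underside. In the row its x lies along the trough, either way round.
- cart_blue: loose upright white cartridge with blue bands and blue cap: 40 mm (its x) by 50 mm (its y), body 70 mm high, 95 mm with the cap up, 85 mm with it down, 0.16 kg. Origin: centre of its underside, z up. May be absent. Grip across the 50 mm, 55 to 60 mm above its underside. In the row its x lies along the trough, either way round.
- cart_orange: loose upright white cartridge with orange bands and orange cap: 40 mm (its x) by 50 mm (its y), body 70 mm high, 95 mm with the cap up, 85 mm with it down, 0.16 kg. Origin: centre of its underside, z up. May be absent. Grip across the 50 mm, 55 to 60 mm above its underside. In the row its x lies along the trough, either way round.
- cap_red (a joint): red snap cap on top of that cartridge (32 by 42 mm, captive): 0 = up, 0.010 m = fully pressed down; it snaps past 5 mm; pressing takes about 5 N straight down on its middle
- cap_green (a joint): green snap cap on top of that cartridge (32 by 42 mm, captive): 0 = up, 0.010 m = fully pressed down; it snaps past 5 mm; pressing takes about 5 N straight down on its middle
- cap_blue (a joint): blue snap cap on top of that cartridge (32 by 42 mm, captive): 0 = up, 0.010 m = fully pressed down; it snaps past 5 mm; pressing takes about 5 N straight down on its middle
- cap_orange (a joint): orange snap cap on top of that cartridge (32 by 42 mm, captive): 0 = up, 0.010 m = fully pressed down; it snaps past 5 mm; pressing takes about 5 N straight down on its middle
- pliers_a: loose steel pliers lying on the counter, a bystander: leave alone
- pliers_b: loose pliers with blue handles, a bystander: leave alone
- adhesive: small bottle, a bystander: leave alone
- rinse: bottle, a bystander: leave alone
- beaker: clear open beaker, a bystander: leave alone
- wax_box: flat green box, a bystander: leave alone
- cotton_jar: glass jar with steel lid, a bystander: leave alone
Mind the look-alikes: they are no part of the job. What is shaped like the cart_orange but yellow is not meant.

How it is judged:
By the outcome, as a careful person would: the job done as asked, in the order asked, and still so for the second after the job is handed in, with the robot touching nothing.
Of cart_red, cart_green, cart_blue, cart_orange only 3 to 4 are there at a start; the rules pass over those that are not, and their reading is None.
At some moment in a run one of cart_red, cart_green, cart_blue, cart_orange may be knocked a few centimetres aside while the robot is not near it.
It also fails if it takes over 208 s, if anything falls off the work surface, if the arm or the gripper's body presses on something with over 40 N, if the wrist force passes 120 N, or if a joint passes its speed limit or range.

## Working session

There is one attempt and no reset: what is moved stays moved. The work goes in short steps, Python scripts to look and compute and a tool call to move; the robot and the scene stay as the last step left them, time stands still between calls to the robot, and variables do not carry over. Pictures are saved under pics/ and viewed, at most 14 in all, crops included, and the job is handed in when it is done.

Besides the shell and the picture viewer there is one more tool, called after "Call:" by a JSON object that holds its "fn" and its "kwargs". apply_moves: Moves the arm, as the interface text tells. Its arguments: {"type":"object","properties":{"targets":{"type":"array"}},"required":["targets"]}

```bash
mkdir -p pics; ls; cat > h.py <<'E'
import numpy as np,cv2
from plant import *
def save(cam,name):
    im=grab_frame(cam); cv2.imwrite('pics/'+name,cv2.cvtColor(im,cv2.COLOR_RGB2BGR)); return im
def ray(cam,u,v,z):
    c=get_calibration(cam);K=np.array(c['camera_matrix']);T=np.array(c['pose'])
    d=np.linalg.inv(K)@[u,v,1]; d=T[:3,:3]@[d[0],-d[1],-d[2]]; o=T[:3,3]
    return o+d*(z-o[2])/d[2]
def proj(cam,p):
    c=get_calibration(cam);K=np.array(c['camera_matrix']);T=np.array(c['pose'])
    q=T[:3,:3].T@(np.array(p)-T[:3,3]); q=K@[q[0],-q[1],-q[2]]; return q[:2]/q[2]
E
python3 - <<'E'
from h import *
np.set_printoptions(precision=4,suppress=True)
for c in ('top','side'):
    save(c,c+'0.png'); print(c,get_calibration(c)['pose'][:3])
    for q in ['magazine','follower','pawl','pawl_knob','follower_tab','cart_red','cart_green','cart_blue','cart_orange']:
        print(q,[(np.round(r['point'],3).tolist(),round(r['score'],2)) for r in recognise(c,q)])
s=state();print(s)
E
```

```text
pics
top [[-0.0077  0.9864 -0.164   0.302 ]
 [-0.9999 -0.0062  0.0095  0.0069]
 [ 0.0083  0.164   0.9864  1.258 ]]
magazine [([0.607, 0.001, 0.009], 0.66)]
follower [([0.601, 0.049, 0.033], 0.65)]
pawl [([0.588, -0.501, 0.088], 0.72), ([0.638, 0.024, 0.068], 0.68)]
pawl_knob [([0.596, 0.048, 0.033], 0.75)]
follower_tab [([0.6, 0.048, 0.027], 0.88)]
cart_red [([0.474, 0.302, 0.086], 0.56)]
cart_green [([0.427, 0.105, 0.093], 0.84)]
cart_blue [([0.477, 0.301, 0.098], 0.16)]
cart_orange [([0.417, -0.1, 0.095], 0.85), ([0.325, -0.126, 0.096], 0.66)]
side [[-0.9523  0.2152 -0.2165  0.2375]
 [-0.3048 -0.7085  0.6365  0.7362]
 [-0.0164  0.6721  0.7403  0.9465]]
magazine [([0.595, 0.054, 0.017], 0.93)]
follower [([0.588, 0.066, 0.061], 0.82)]
pawl [([0.636, 0.026, 0.082], 0.53)]
pawl_knob [([0.636, 0.028, 0.083], 0.6)]
follower_tab [([0.592, 0.065, 0.063], 0.69)]
cart_red [([0.465, 0.322, 0.069], 0.9), ([0.398, 0.447, 0.005], 0.51), ([0.591, 0.064, 0.066], 0.23)]
cart_green [([0.419, 0.121, 0.065], 0.61), ([0.413, -0.08, 0.065], 0.26)]
cart_blue [([0.637, 0.03, 0.079], 0.71), ([0.424, 0.113, 0.092], 0.34), ([0.472, 0.312, 0.095], 0.21)]
cart_orange [([0.322, -0.117, 0.058], 0.86), ([0.413, -0.081, 0.064], 0.68)]
{'time': 1.0, 'joint_pos': array([-1.387 ,  0.0527,  1.6129, -0.    ,  1.476 , -0.119 ]), 'joint_vel': array([ 0.0003, -0.001 , -0.0002, -0.0006,  0.0011,  0.0011]), 'joint_efforts': array([ -0.0012, -39.3699, -37.0473,  -0.0002,   0.0005,  -0.    ]), 'tool_pos': array([ 0.1864, -0.5966,  0.2533]), 'tool_rot': array([0.    , 0.9886, 0.1508, 0.    ]), 'contact_force': array([ 0.3514, -0.3667, -0.0169]), 'ft_torque': array([-0.0142, -0.0005,  0.0179]), 'grasp_force': 0.0, 'gripper_width': 1.002494842391617}
```

View pics/top0.png

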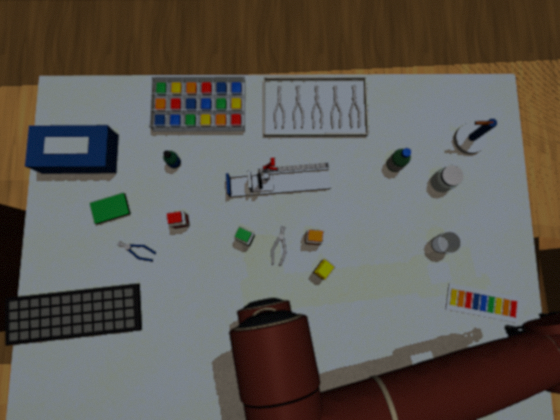

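View pics/side0.png

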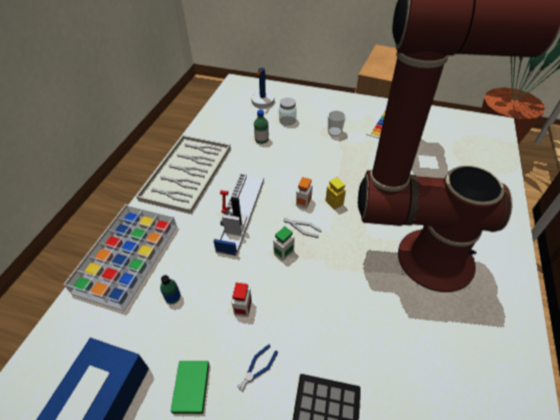

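Top view: the trough's blue stop is at (229,184) and it runs right to (330,178), with the rack on the upper side. The red cart is at (177,218), green at (244,237) and orange at (314,237). The yellow look-alike is at (323,269). I see no blue cart so far. I'll confirm orange against yellow in one enlarged crop and fit the poses.

```bash
python3 - <<'E'
from h import *
np.set_printoptions(precision=4,suppress=True)
t=cv2.imread('pics/top0.png'); 
cv2.imwrite('pics/crop1.png',cv2.resize(t[145:290,160:345],None,fx=4.2,fy=4.1,interpolation=cv2.INTER_CUBIC))
hsv=cv2.cvtColor(t,cv2.COLOR_BGR2HSV)
rng={'red':[(0,150,80),(5,255,255)],'green':[(50,100,60),(80,255,255)],'orange':[(8,150,80),(19,255,255)]}
box={'red':(160,205,195,235),'green':(230,222,260,252),'orange':(300,225,330,250)}
for k,(a,b) in rng.items():
    x0,y0,x1,y1=box[k]; m=cv2.inRange(hsv[y0:y1,x0:x1],a,b)
    n,l,st,_=cv2.connectedComponentsWithStats(m); i=1+np.argmax(st[1:,4]); ys,xs=np.where(l==i)
    P=np.array([ray('top',x+x0,y+y0,.095)[:2] for x,y in zip(xs,ys)])
    r=cv2.minAreaRect((P*1000).astype(np.float32)); print(k,st[i,4],np.round(P.mean(0),4),r)
m=regions_of('top','magazine')
for u,v in [(229,173),(229,197),(330,163),(330,190)]: print(u,v,ray('top',u,v,.02))
E
```

```text
red 134 [0.4749 0.307 ] ((475.10345458984375, 307.3734130859375), (30.525531768798828, 37.68218231201172), 7.886873245239258)
green 147 [0.4237 0.1066] ((423.9574890136719, 106.48442077636719), (39.075775146484375, 30.880788803100586), 63.96148681640625)
orange 137 [ 0.4193 -0.1014] ((419.5280456542969, -101.65894317626953), (40.0893440246582, 29.881786346435547), 83.2480239868164)
229 173 [0.6268 0.1579 0.02  ]
229 197 [0.5495 0.1569 0.02  ]
330 163 [ 0.6577 -0.1622  0.02  ]
330 190 [ 0.57   -0.1598  0.02  ]
```

View pics/crop1.png

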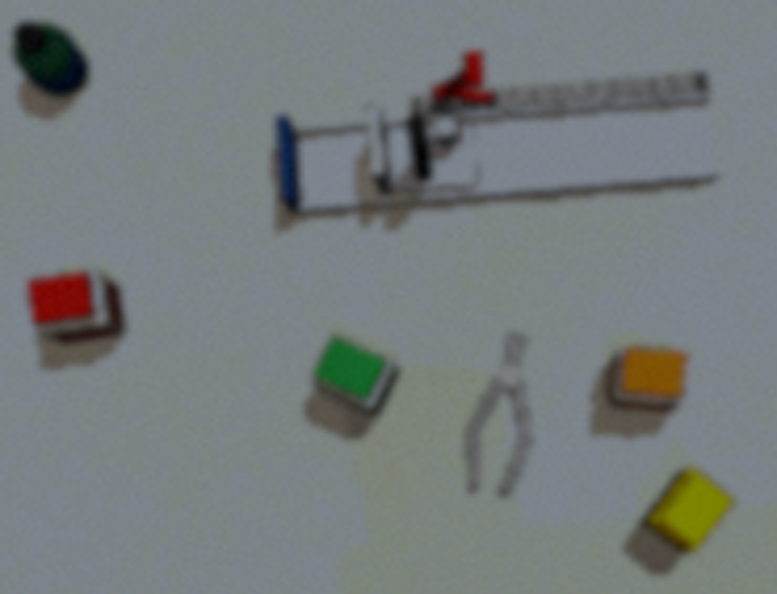

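The crop confirms it: the upper box, crop (653,372), has an orange cap on a white body, while the lower one at (690,510) is yellow and stays untouched. Next I'll fit the magazine pose from clicked features.

```bash
cat >> h.py <<'E'
from scipy.optimize import least_squares
def phi(): 
    q=state()['tool_rot']; return 2*np.arctan2(q[2],q[1])
def togo(x,y,z,f=None):
    "shift in tool axes (100mm units) from now"
    s=state();p=s['tool_pos'];a=phi();d=np.array([x,y,z])-p
    X=np.array([np.cos(a),np.sin(a)]);Y=np.array([np.sin(a),-np.cos(a)])
    r=[d[:2]@X*10,d[:2]@Y*10,-d[2]*10]
    tw=None if f is None else -((f-a+np.pi)%(2*np.pi)-np.pi)*10
    print('t',round(s['time'],2),'pos',np.round(p,4),'phi',round(a,3),'go',np.round(r,3),'twist',tw and round(tw,2)); 
E
python3 - <<'E'
from h import *
C=lambda x,y:(160+(x+.5)/4.2-.5,145+(y+.5)/4.1-.5)
m2w=lambda p,q:np.array([p[0]+np.cos(p[2])*q[0]-np.sin(p[2])*q[1],p[1]+np.sin(p[2])*q[0]+np.cos(p[2])*q[1],q[2]])
# clicked crop px -> magazine point
F=[((718,178),(.315,-.033,.012)),((298,210),(.0,-.033,.012)),((278,116),(-.010,.033,.056)),((708,72),(.315,.051,.02)),((708,101),(.315,.033,.02)),((298,135),(0,.029,.012))]
f=lambda p:np.concatenate([proj('top',m2w(p,q))-C(*c) for c,q in F])
r=least_squares(f,[.59,.15,-1.57],x_scale=[.01,.01,.05],loss='soft_l1');print(r.x,np.round(r.fun.reshape(-1,2),2))
p=r.x
f2=lambda p:np.concatenate([proj('top',m2w(p,q))-C(*c) for c,q in F])
# follower: tab top & knob & plate candidates
for v in (.03,.04,.05,.06,.07):
    xs=.02+v
    print(v,'tab',[(np.round(proj('top',m2w(p,(xs+.036,-.008,z))),1)) for z in (.135,)],'plate top',np.round(proj('top',m2w(p,(xs+.005,0,.086))),1),'knob',np.round(proj('top',m2w(p,(xs+.082,.042,.102))),1))
for n,c in dict(knob=(475,62),tab=(418,145),plate=(380,150)).items(): print(n,np.round(C(*c),1))
np.save('mag.npy',p)
E
```

```text
[ 0.5860781   0.153615   -1.49874655] [[ 0.05  0.7 ]
 [ 0.54  0.51]
 [-0.87 -0.2 ]
 [ 0.12  0.24]
 [ 0.68 -1.36]
 [-0.62 -0.31]]
0.03 tab [array([255.8, 177. ])] plate top [246.1 179.2] knob [270.7 162.2]
0.04 tab [array([259.2, 176.8])] plate top [249.4 179. ] knob [274. 162.]
0.05 tab [array([262.7, 176.5])] plate top [252.8 178.7] knob [277.4 161.7]
0.06 tab [array([266.2, 176.2])] plate top [256.1 178.5] knob [280.8 161.5]
0.07 tab [array([269.7, 176. ])] plate top [259.5 178.2] knob [284.1 161.2]
knob [272.7 159.7]
tab [259.1 180. ]
plate [250.1 181.2]
```

```bash
cat >> h.py <<'E'
P=np.load('mag.npy')
def m2w(q,p=None):
    p=P if p is None else p
    return np.array([p[0]+np.cos(p[2])*q[0]-np.sin(p[2])*q[1],p[1]+np.sin(p[2])*q[0]+np.cos(p[2])*q[1],q[2]])
E
python3 - <<'E'
from h import *
for n,q in dict(tab=(.094,-.008,.135),knob=(.14,.042,.102),stop1=(-.01,-.033,.056),stop2=(-.01,.033,.056),end=(.315,-.033,.018)).items(): print(n,np.round(proj('side',m2w(q)),1))
togo(*m2w((.185,.042,.2)),.072)
s=cv2.imread('pics/side0.png'); cv2.imwrite('pics/crop2.png',cv2.resize(s[165:265,190:290],None,fx=6,fy=6,interpolation=cv2.INTER_CUBIC))
E
```

```text
tab [235.5 197.9]
knob [225.3 191.7]
stop1 [235.4 244.6]
stop2 [213.4 240.4]
end [264.8 176.2]
t 1.05 pos [ 0.1864 -0.5966  0.2533] phi 0.303 go [ 6.038 -4.071  0.533] twist 2.31
```

View pics/crop2.png

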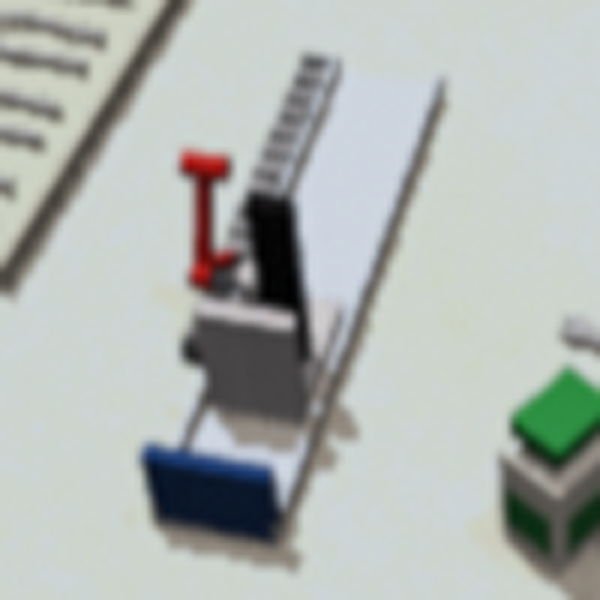

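The side crop shows the tab top at (235,198), the knob at (224,192) and the stop corners within about 2 px of the predictions, so the magazine fit is good. I'll move behind the knob with the fingers shut.

Call:
{"fn": "apply_moves", "kwargs": {"targets": [{"translation":[0.38,-0.25,0],"twist":0,"hand":0},{"translation":[0.38,-0.25,0],"twist":0,"hand":0},{"translation":[0.38,-0.25,0],"twist":0,"hand":0},{"translation":[0.38,-0.25,0],"twist":0,"hand":0},{"translation":[0.38,-0.25,0],"twist":0,"hand":0},{"translation":[0.38,-0.25,0],"twist":0,"hand":0},{"translation":[0.38,-0.25,0],"twist":0,"hand":0},{"translation":[0.38,-0.25,0],"twist":0,"hand":0}]}}

```text
time: 1.85
tool_pos: [0.4178, -0.3134, 0.2536]
tool_rot: [0.0, 0.989, 0.151, 0.0]
contact_force: [0.8, -0.6, 1.0]
gripper_width: -0.003
grasp_force: 0.0
```

Call:
{"fn": "apply_moves", "kwargs": {"targets": [{"translation":[0.38,-0.25,0],"twist":0,"hand":0},{"translation":[0.38,-0.25,0],"twist":0,"hand":0},{"translation":[0.38,-0.25,0],"twist":0,"hand":0},{"translation":[0.38,-0.25,0],"twist":0,"hand":0},{"translation":[0.38,-0.25,0],"twist":0,"hand":0},{"translation":[0,0,0.2],"twist":0.77,"hand":0},{"translation":[0,0,0.2],"twist":0.77,"hand":0},{"translation":[0,0,0.13],"twist":0.77,"hand":0}]}}

```text
time: 2.65
tool_pos: [0.5607, -0.1382, 0.1987]
tool_rot: [-0.0, 0.999, 0.035, -0.001]
contact_force: [-0.1, 0.3, -0.1]
gripper_width: -0.003
grasp_force: 0.0
```

```bash
python3 - <<'E'
from h import *
togo(*m2w((.185,.042,.11)),.072)
print([(q,[(np.round(r['point'],3).tolist(),round(r['score'],2)) for r in recognise(c,q)]) for c in ('top','side') if [save(c,c+'1.png')] for q in ('cart_red','cart_green','cart_blue','cart_orange')])
E
```

```text
t 2.65 pos [ 0.5607 -0.1382  0.1987] phi 0.07 go [ 0.881 -1.044  0.887] twist -0.02
[('cart_red', [([0.474, 0.302, 0.084], 0.7)]), ('cart_green', [([0.425, 0.101, 0.094], 0.64)]), ('cart_blue', []), ('cart_orange', [([0.64, 0.023, 0.067], 0.72), ([0.598, 0.049, 0.033], 0.52)]), ('cart_red', [([0.467, 0.322, 0.068], 0.94)]), ('cart_green', [([0.418, 0.12, 0.065], 0.86), ([0.423, 0.114, 0.092], 0.41)]), ('cart_blue', []), ('cart_orange', [([0.321, -0.121, 0.06], 0.87), ([0.417, -0.083, 0.062], 0.64)])]
```

Call:
{"fn": "apply_moves", "kwargs": {"targets": [{"translation":[0.3,-0.35,0],"twist":0,"hand":0},{"translation":[0.3,-0.35,0],"twist":0,"hand":0},{"translation":[0.28,-0.34,0],"twist":0,"hand":0},{"translation":[0,0,0.45],"twist":0,"hand":0},{"translation":[0,0,0.44],"twist":0,"hand":0},{"translation":[0,-0.1,0],"twist":0,"hand":0},{"translation":[0,-0.15,0],"twist":0,"hand":0},{"translation":[0,-0.15,0],"twist":0,"hand":0}]}}

```text
time: 3.95
tool_pos: [0.6401, 0.0117, 0.1146]
tool_rot: [0.0, 0.999, 0.036, 0.002]
contact_force: [-0.3, -1.1, 0.4]
gripper_width: 0.001
grasp_force: 0.2
```

Call:
{"fn": "apply_moves", "kwargs": {"targets": [{"translation":[0,-0.13,0],"twist":0,"hand":0},{"translation":[0,-0.13,0],"twist":0,"hand":0},{"translation":[0,0,0],"twist":0,"hand":0},{"translation":[0,0.3,0],"twist":0,"hand":0},{"translation":[0,0.3,0],"twist":0,"hand":0},{"translation":[0,0,-0.4],"twist":0,"hand":0},{"translation":[0,0.0,-0.4],"twist":0,"hand":0},{"translation":[0,0.4,0],"twist":0,"hand":0}]}}

```text
time: 4.75
tool_pos: [0.6475, -0.0613, 0.1999]
tool_rot: [0.001, 0.999, 0.038, 0.006]
contact_force: [1.3, -0.2, 1.0]
gripper_width: 0.002
grasp_force: 0.0
```

```bash
python3 - <<'E'
from h import *
togo(*m2w((.094,-.008,.2)),.072)
a=save('side','side2.png');b=save('top','top2.png')
A=cv2.resize(a[165:265,190:290],(390,390),interpolation=cv2.INTER_CUBIC);B=cv2.resize(b[140:220,215:335],(400,390),interpolation=cv2.INTER_CUBIC)
cv2.imwrite('pics/c2.png',np.hstack([A,B])[:,:,::-1])
E
```

```text
t 4.75 pos [ 0.6475 -0.0613  0.1999] phi 0.076 go [-5.33e-01 -1.25e+00 -1.00e-03] twist 0.04
```

View pics/c2.png

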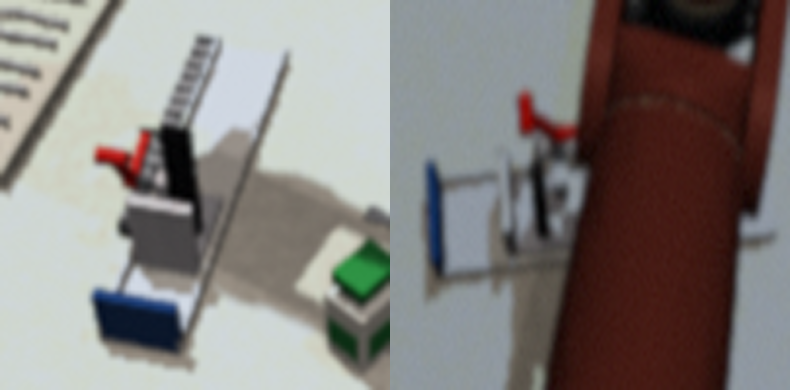

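The pawl now leans towards the stop (knob at crop (110,155)), so it is released, and the follower has not moved. Next I'll pinch the tab.

Call:
{"fn": "apply_moves", "kwargs": {"targets": [{"translation":[-0.13,-0.31,0],"twist":0,"hand":1},{"translation":[-0.14,-0.31,0],"twist":0,"hand":1},{"translation":[-0.13,-0.31,0],"twist":0,"hand":1},{"translation":[-0.13,-0.32,0],"twist":0,"hand":1},{"translation":[0,0,0],"twist":0,"hand":1},{"translation":[0,0,0.4],"twist":0,"hand":1},{"translation":[0,0,0.36],"twist":0,"hand":1},{"translation":[0,0,0],"twist":0,"hand":1}]}}

```text
time: 5.65
tool_pos: [0.5776, 0.0577, 0.109]
tool_rot: [-0.0, 0.999, 0.036, -0.006]
contact_force: [-0.4, -0.8, -1.0]
gripper_width: 1.001
grasp_force: 0.0
```

Call:
{"fn": "apply_moves", "kwargs": {"targets": [{"translation":[0,0,0],"twist":0,"hand":0},{"translation":[0,0,0],"twist":0,"hand":0},{"translation":[0,0,0],"twist":0,"hand":0},{"translation":[0,0,0],"twist":0,"hand":0},{"translation":[0,0,0],"twist":0,"hand":0},{"translation":[0,0,0],"twist":0,"hand":0}]}}

```text
time: 6.25
tool_pos: [0.5826, 0.058, 0.1166]
tool_rot: [0.0, 0.999, 0.036, 0.001]
contact_force: [-1.0, 0.4, 4.1]
gripper_width: 0.131
grasp_force: 59.6
```

```bash
python3 - <<'E'
from h import *
togo(*m2w((.094,-.008,.123)),.072);togo(*m2w((.175+.02+.036,-.008,.123)),.072)
s=state();print(s['gripper_width'],s['grasp_force'],s['contact_force'])
E
```

```text
t 6.25 pos [0.5826 0.058  0.1166] phi 0.072 go [ 0.024 -0.011 -0.064] twist 0.0
t 6.25 pos [0.5826 0.058  0.1166] phi 0.072 go [ 0.024  1.359 -0.064] twist 0.0
0.13088666934245116 59.55183148384094 [-1.01635565  0.39895138  4.12182584]
```

Call:
{"fn": "apply_moves", "kwargs": {"targets": [{"translation":[0,0.1,0],"twist":0,"hand":0},{"translation":[0,0.2,0],"twist":0,"hand":0},{"translation":[0,0.25,0],"twist":0,"hand":0},{"translation":[0,0.25,0],"twist":0,"hand":0},{"translation":[0,0.25,0],"twist":0,"hand":0},{"translation":[0,0.15,0],"twist":0,"hand":0},{"translation":[0,0.1,0],"twist":0,"hand":0},{"translation":[0,0,0],"twist":0,"hand":0}]}}

```text
time: 7.05
tool_pos: [0.5928, -0.0733, 0.1166]
tool_rot: [0.001, 0.999, 0.036, 0.002]
contact_force: [4.8, -4.2, 3.0]
gripper_width: 0.132
grasp_force: 59.4
```

Call:
{"fn": "apply_moves", "kwargs": {"targets": [{"translation":[0,0.04,0],"twist":0,"hand":0},{"translation":[0,0.03,0],"twist":0,"hand":0},{"translation":[0,0.02,0],"twist":0,"hand":0},{"translation":[0,0,0],"twist":0,"hand":0}]}}

```text
time: 7.45
tool_pos: [0.5931, -0.0784, 0.1166]
tool_rot: [-0.002, 0.999, 0.036, 0.002]
contact_force: [4.3, 9.4, 5.7]
gripper_width: 0.133
grasp_force: 59.9
```

Call:
{"fn": "apply_moves", "kwargs": {"targets": [{"translation":[0,0.03,0],"twist":0,"hand":0},{"translation":[0,0,0],"twist":0,"hand":0}]}}

```text
time: 7.65
tool_pos: [0.5931, -0.0786, 0.1166]
tool_rot: [-0.004, 0.999, 0.037, 0.001]
contact_force: [3.1, 19.2, 7.4]
gripper_width: 0.135
grasp_force: 60.4
```

Call:
{"fn": "apply_moves", "kwargs": {"targets": [{"translation":[0,-0.05,0],"twist":0,"hand":0},{"translation":[0,0,0],"twist":0,"hand":1},{"translation":[0,0,0],"twist":0,"hand":1},{"translation":[0,0,0],"twist":0,"hand":1},{"translation":[0,0,0],"twist":0,"hand":1},{"translation":[0,0,-0.4],"twist":0,"hand":1},{"translation":[0,0,-0.4],"twist":0,"hand":1},{"translation":[-0.4,0,-0.2],"twist":0,"hand":1}]}}

```text
time: 8.45
tool_pos: [0.555, -0.0824, 0.2196]
tool_rot: [0.001, 0.999, 0.036, 0.003]
contact_force: [-0.3, -0.2, 1.4]
gripper_width: 0.999
grasp_force: 0.0
```

```bash
python3 - <<'E'
from h import *
print(state()['joint_pos'])
togo(.419,-.1015,.215,np.deg2rad(83-90))
E
```

```text
[-2.80121112e-01 -8.03606190e-02  1.80142414e+00  2.17973783e-04
  1.41399148e+00  1.21833891e+00]
t 8.45 pos [ 0.555  -0.0824  0.2196] phi 0.072 go [-1.37   0.092  0.046] twist 1.94
```

Call:
{"fn": "apply_moves", "kwargs": {"targets": [{"translation":[-0.45,0.03,0],"twist":0,"hand":1},{"translation":[-0.46,0.03,0],"twist":0,"hand":1},{"translation":[-0.46,0.03,0],"twist":0,"hand":1},{"translation":[0,0,0.2],"twist":0.97,"hand":1},{"translation":[0,0,0.4],"twist":0.97,"hand":1},{"translation":[0,0,0],"twist":0,"hand":1},{"translation":[0,0,0],"twist":0,"hand":1}]}}

```text
time: 9.15
tool_pos: [0.4152, -0.1002, 0.1549]
tool_rot: [-0.0, 0.998, -0.06, -0.001]
contact_force: [0.4, -0.1, 0.1]
gripper_width: 0.999
grasp_force: 0.0
```

```bash
python3 - <<'E'
from h import *
togo(.4195,-.1015,.058,np.deg2rad(83-90))
E
```

```text
t 9.15 pos [ 0.4152 -0.1002  0.1549] phi -0.121 go [0.044 0.007 0.969] twist 0.02
```

Call:
{"fn": "apply_moves", "kwargs": {"targets": [{"translation":[0.04,0,0.35],"twist":0,"hand":1},{"translation":[0,0,0.35],"twist":0,"hand":1},{"translation":[0,0,0.27],"twist":0,"hand":1},{"translation":[0,0,0],"twist":0,"hand":1},{"translation":[0,0,0],"twist":0,"hand":0},{"translation":[0,0,0],"twist":0,"hand":0},{"translation":[0,0,0],"twist":0,"hand":0},{"translation":[0,0,0],"twist":0,"hand":0}]}}

```text
time: 9.95
tool_pos: [0.4221, -0.1019, 0.0613]
tool_rot: [0.001, 0.998, -0.061, 0.003]
contact_force: [-0.2, 0.4, 5.9]
gripper_width: 0.574
grasp_force: 63.5
```

Call:
{"fn": "apply_moves", "kwargs": {"targets": [{"translation":[0,0,0],"twist":0,"hand":0},{"translation":[0,0,-0.1],"twist":0,"hand":0},{"translation":[0,0,-0.3],"twist":0,"hand":0},{"translation":[0,0,-0.4],"twist":0,"hand":0},{"translation":[0,0,-0.3],"twist":0,"hand":0},{"translation":[0,0,0],"twist":0,"hand":0}]}}

```text
time: 10.55
tool_pos: [0.4225, -0.1019, 0.1742]
tool_rot: [0.002, 0.998, -0.061, 0.005]
contact_force: [1.2, 0.3, -1.4]
gripper_width: 0.572
grasp_force: 63.0
```

```bash
python3 - <<'E'
from h import *
togo(*m2w((.022,0,.150)),-1.571+.075)
togo(*m2w((.022,0,.150)),1.571+.075)
save('side','s3.png');save('top','t3.png');a=cv2.imread('pics/s3.png');b=cv2.imread('pics/t3.png')
cv2.imwrite('pics/c3.png',np.hstack([cv2.resize(a[100:260,190:370],(450,400)),cv2.resize(b[145:285,220:350],(350,400))]))
E
```

```text
t 10.55 pos [ 0.4225 -0.1019  0.1742] phi -0.122 go [ 1.355 -2.519  0.242] twist 13.74
t 10.55 pos [ 0.4225 -0.1019  0.1742] phi -0.122 go [ 1.355 -2.519  0.242] twist -17.68
```

View pics/c3.png

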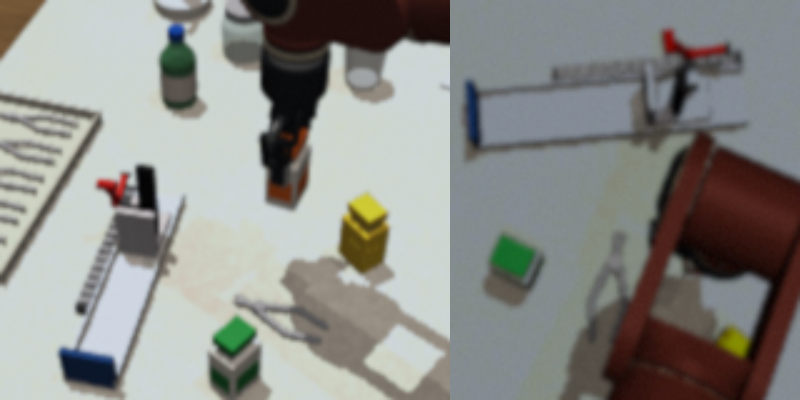

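The picture shows orange held in the gripper, the follower fully back, the pawl released and green at its place. I'll sharpen the lateral fit by using both cameras, then carry.

```bash
python3 - <<'E'
from h import *
C=lambda x,y:(160+(x+.5)/4.2-.5,145+(y+.5)/4.1-.5)
S=lambda x,y:(190+(x+.5)/6-.5,165+(y+.5)/6-.5)
F=[('top',C(*c),q) for c,q in [((718,178),(.315,-.033,.012)),((298,210),(.0,-.033,.012)),((278,116),(-.010,.033,.056)),((708,72),(.315,.051,.02)),((298,135),(0,.029,.012))]]
F+=[('side',S(*c),q) for c,q in [((272,463),(-.01,-.033,.056)),((148,448),(-.01,.033,.056)),((443,80),(.315,-.033,.018)),((340,62),(.315,.033,.02)),((305,55),(.315,.051,.02))]]
f=lambda p:np.concatenate([proj(c,m2w(q,p))-u for c,u,q in F])
r=least_squares(f,P,x_scale=[.01,.01,.05],loss='soft_l1');print(r.x,P);print(np.round(r.fun.reshape(-1,2),1).tolist())
# edge positions of -y wall from the top picture: dark line, columns scan
g=cv2.cvtColor(cv2.imread('pics/t3.png'),cv2.COLOR_BGR2GRAY).astype(float)
for u in (240,250,260,265): print(u,g[170:202,u].astype(int).tolist(), [np.round(proj('top',m2w((ray('top',u,190,.012)[1]*-1+.153,y,z))),1)[1] for y,z in ((-.033,.0),(-.033,.018),(-.029,.018),(.029,.018),(.029,.006),(.033,.018))])
E
```

```text
[ 0.58632411  0.15324262 -1.49327693] [ 0.5860781   0.153615   -1.49874655]
[[0.2, 0.1], [0.7, 0.4], [-0.8, -0.3], [0.1, -0.4], [-0.6, -0.4], [0.5, 2.7], [-0.9, 1.1], [0.9, -2.0], [-0.4, -2.2], [0.5, -1.8]]
240 [139, 140, 138, 139, 136, 125, 103, 100, 122, 135, 140, 141, 137, 139, 141, 138, 141, 139, 139, 139, 136, 140, 139, 138, 129, 100, 81, 93, 121, 135, 139, 139] [np.float64(196.4), np.float64(195.3), np.float64(194.0), np.float64(176.1), np.float64(177.0), np.float64(174.8)]
250 [138, 138, 139, 138, 128, 106, 101, 122, 136, 138, 139, 139, 139, 139, 139, 137, 139, 139, 139, 140, 137, 140, 138, 131, 106, 84, 93, 117, 134, 138, 138, 139] [np.float64(195.6), np.float64(194.5), np.float64(193.2), np.float64(175.3), np.float64(176.3), np.float64(174.1)]
260 [97, 90, 93, 100, 96, 99, 119, 134, 138, 139, 139, 140, 138, 140, 137, 140, 140, 139, 140, 139, 139, 137, 132, 110, 84, 93, 118, 135, 140, 138, 138, 138] [np.float64(194.9), np.float64(193.7), np.float64(192.5), np.float64(174.6), np.float64(175.5), np.float64(173.3)]
265 [110, 104, 103, 101, 94, 99, 122, 137, 138, 137, 139, 140, 139, 139, 137, 138, 138, 139, 140, 139, 140, 138, 126, 100, 80, 93, 120, 134, 138, 138, 139, 138] [np.float64(194.5), np.float64(193.3), np.float64(192.1), np.float64(174.2), np.float64(175.1), np.float64(173.0)]
```

Call:
{"fn": "apply_moves", "kwargs": {"targets": [{"translation":[0,0,0],"twist":-1,"hand":0},{"translation":[0,0,0],"twist":-1,"hand":0},{"translation":[0,0,0],"twist":-1,"hand":0},{"translation":[0,0,0],"twist":-1,"hand":0},{"translation":[0,0,0],"twist":-1,"hand":0},{"translation":[0,0,0],"twist":-1,"hand":0},{"translation":[0,0,0],"twist":-1,"hand":0},{"translation":[0,0,0],"twist":-1,"hand":0}]}}

```text
time: 11.45
tool_pos: [0.4181, -0.1001, 0.1653]
tool_rot: [-0.002, 0.942, 0.334, -0.002]
contact_force: [-0.0, 0.7, -3.0]
gripper_width: 0.574
grasp_force: 62.5
```

Call:
{"fn": "apply_moves", "kwargs": {"targets": [{"translation":[0,0,0],"twist":-1,"hand":0},{"translation":[0,0,0],"twist":-1,"hand":0},{"translation":[0,0,0],"twist":-1,"hand":0},{"translation":[0,0,0],"twist":-1,"hand":0},{"translation":[0,0,0],"twist":-1,"hand":0},{"translation":[0,0,0],"twist":-1,"hand":0},{"translation":[0,0,0],"twist":-1,"hand":0},{"translation":[0,0,0],"twist":-1,"hand":0}]}}

```text
time: 12.25
tool_pos: [0.4181, -0.1001, 0.1653]
tool_rot: [-0.003, 0.738, 0.675, -0.001]
contact_force: [0.2, 0.8, -2.7]
gripper_width: 0.575
grasp_force: 62.5
```

Call:
{"fn": "apply_moves", "kwargs": {"targets": [{"translation":[0,0,0],"twist":-0.85,"hand":0},{"translation":[0,0,0],"twist":-0.85,"hand":0},{"translation":[0,0,0],"twist":0,"hand":0},{"translation":[0,0,0],"twist":0,"hand":0}]}}

```text
time: 12.65
tool_pos: [0.4187, -0.1004, 0.1664]
tool_rot: [-0.002, 0.68, 0.733, -0.001]
contact_force: [-0.7, 0.0, -3.3]
gripper_width: 0.57
grasp_force: 62.5
```

```bash
python3 - <<'E'
from h import *
togo(*m2w((.025,0,.110)),1.571+.073)
E
```

```text
t 12.65 pos [ 0.4187 -0.1004  0.1664] phi 1.646 go [2.157 1.859 0.564] twist 0.02
```

Call:
{"fn": "apply_moves", "kwargs": {"targets": [{"translation":[0.3,0.26,0],"twist":0,"hand":0},{"translation":[0.3,0.26,0],"twist":0,"hand":0},{"translation":[0.3,0.26,0],"twist":0,"hand":0},{"translation":[0.3,0.26,0],"twist":0,"hand":0},{"translation":[0.3,0.26,0],"twist":0,"hand":0},{"translation":[0.3,0.26,0],"twist":0,"hand":0},{"translation":[0.3,0.26,0],"twist":0,"hand":0},{"translation":[0.05,0.04,0.2],"twist":0,"hand":0}]}}

```text
time: 13.45
tool_pos: [0.5924, 0.1312, 0.1508]
tool_rot: [0.002, 0.679, 0.734, 0.003]
contact_force: [-0.4, -1.4, -1.8]
gripper_width: 0.575
grasp_force: 63.4
```

Call:
{"fn": "apply_moves", "kwargs": {"targets": [{"translation":[0,0,0.2],"twist":0,"hand":0},{"translation":[0,0,0.1],"twist":0,"hand":0},{"translation":[0,0,0],"twist":0,"hand":0},{"translation":[0,0,0],"twist":0,"hand":0},{"translation":[0,0,0],"twist":0,"hand":0}]}}

```text
time: 13.95
tool_pos: [0.5895, 0.1276, 0.1197]
tool_rot: [0.001, 0.68, 0.734, 0.001]
contact_force: [0.5, -0.2, -2.7]
gripper_width: 0.576
grasp_force: 63.3
```

```bash
python3 - <<'E'
from h import *
togo(*m2w((.025,0,.066)),1.571+.073)
save('side','s4.png');save('top','t4.png');a=cv2.imread('pics/s4.png');b=cv2.imread('pics/t4.png')
cv2.imwrite('pics/c4.png',np.hstack([cv2.resize(a[160:270,180:300],(436,400)),cv2.resize(b[150:250,190:290],(360,400))]))
E
```

```text
t 13.95 pos [0.5895 0.1276 0.1197] phi 1.647 go [ 0.012 -0.015  0.537] twist 0.03
```

View pics/c4.png

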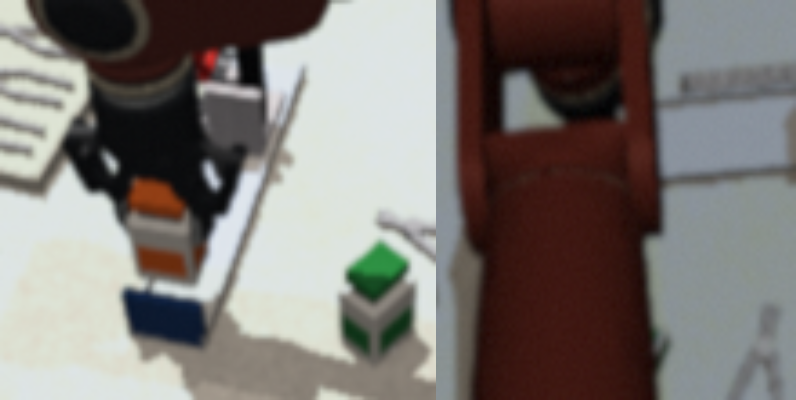

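Orange sits just above the trough behind the stop and looks aligned. I'll lower it slowly.

Call:
{"fn": "apply_moves", "kwargs": {"targets": [{"translation":[0.01,-0.01,0.2],"twist":0,"hand":0},{"translation":[0,0,0.15],"twist":0,"hand":0},{"translation":[0,0,0.08],"twist":0,"hand":0},{"translation":[0,0,0.04],"twist":0,"hand":0},{"translation":[0,0,0],"twist":0,"hand":0},{"translation":[0,0,0],"twist":0,"hand":0}]}}

```text
time: 14.65
tool_pos: [0.5881, 0.1288, 0.0719]
tool_rot: [0.0, 0.679, 0.734, 0.0]
contact_force: [0.0, 0.3, -2.2]
gripper_width: 0.582
grasp_force: 63.3
```

Call:
{"fn": "apply_moves", "kwargs": {"targets": [{"translation":[0,0,0.03],"twist":0,"hand":0},{"translation":[0,0,0.02],"twist":0,"hand":0},{"translation":[0,0,0],"twist":0,"hand":0},{"translation":[0,0,0],"twist":0,"hand":0}]}}

```text
time: 15.05
tool_pos: [0.5883, 0.1288, 0.0674]
tool_rot: [0.001, 0.679, 0.734, 0.0]
contact_force: [-1.9, -1.2, 2.6]
gripper_width: 0.578
grasp_force: 63.7
```

Call:
{"fn": "apply_moves", "kwargs": {"targets": [{"translation":[0.03,0,0],"twist":0,"hand":0},{"translation":[0.02,0,0],"twist":0,"hand":0},{"translation":[0,0,0],"twist":0,"hand":0},{"translation":[0,0,0],"twist":0,"hand":0}]}}

```text
time: 15.45
tool_pos: [0.5885, 0.1332, 0.0674]
tool_rot: [0.002, 0.679, 0.734, 0.0]
contact_force: [0.8, -5.1, 4.7]
gripper_width: 0.576
grasp_force: 64.0
```

Call:
{"fn": "apply_moves", "kwargs": {"targets": [{"translation":[0,0,0],"twist":0,"hand":1},{"translation":[0,0,0],"twist":0,"hand":1},{"translation":[0,0,0],"twist":0,"hand":1},{"translation":[0,0,0],"twist":0,"hand":1},{"translation":[0,0,-0.3],"twist":0,"hand":1},{"translation":[0,0,-0.4],"twist":0,"hand":1},{"translation":[0,0,-0.3],"twist":0,"hand":1},{"translation":[0,0,0],"twist":0,"hand":1}]}}

```text
time: 16.25
tool_pos: [0.5905, 0.1343, 0.1725]
tool_rot: [0.003, 0.679, 0.734, 0.004]
contact_force: [-0.2, -0.4, 1.0]
gripper_width: 1.002
grasp_force: 0.0
```

```bash
cat >> h.py <<'E'
def cart(k,im=None,z=.095):
    im=grab_frame('top') if im is None else im
    hsv=cv2.cvtColor(im,cv2.COLOR_RGB2HSV)
    a,b={'red':[(0,150,80),(5,255,255)],'green':[(50,100,60),(80,255,255)],'orange':[(8,150,80),(19,255,255)]}[k]
    m=cv2.inRange(hsv,a,b);n,l,st,ce=cv2.connectedComponentsWithStats(m)
    for i in range(1,n):
        if 60<st[i,4]<220:
            ys,xs=np.where(l==i);Q=np.array([ray('top',x,y,z)[:2] for x,y in zip(xs,ys)])
            print(k,st[i,4],np.round(ce[i]),np.round(Q.mean(0),4),np.round(cv2.minAreaRect((Q*1000).astype(np.float32))[1:][1],1),cv2.minAreaRect((Q*1000).astype(np.float32))[1])
E
python3 - <<'E'
from h import *
im=save('top','t5.png');cart('green',im);cart('red',im)
togo(.424,.1066,.15,np.deg2rad(154))
for q in('cart_red','cart_green'):
  for c in ('top','side'):
    c=='side' and grab_frame(c);print(q,[(np.round(r['point'],3).tolist(),round(r['score'],2)) for r in recognise(c,q)])
E
```

```text
green 104 [161.  87.] [0.88   0.3624] 2.3 (33.625885009765625, 27.587812423706055)
green 105 [221. 103.] [0.827  0.1773] 0.9 (32.809017181396484, 27.490400314331055)
green 107 [190. 119.] [0.7761 0.27  ] 89.8 (30.601911544799805, 31.93556022644043)
green 87 [491. 304.] [ 0.2216 -0.595 ] 78.2 (16.10176658630371, 42.36958312988281)
red 90 [206.  87.] [0.8807 0.2233] 1.2 (32.92397689819336, 24.597475051879883)
red 87 [175. 103.] [0.8283 0.3165] 1.9 (32.50358963012695, 24.384979248046875)
red 71 [235. 118.] [0.7804 0.1323] 0.5 (25.63546371459961, 27.322486877441406)
red 131 [174. 217.] [0.4753 0.3066] 2.2 (31.84261703491211, 34.85593795776367)
red 70 [468. 300.] [ 0.234  -0.5319] 79.5 (15.116894721984863, 40.1354866027832)
red 67 [513. 309.] [ 0.2088 -0.6566] 77.8 (13.568882942199707, 39.00054168701172)
t 16.3 pos [0.589  0.1341 0.1695] phi 1.648 go [-0.147 -1.666  0.195] twist -10.4
cart_red [([0.476, 0.302, 0.085], 0.62), ([0.608, -0.078, 0.05], 0.55)]
cart_red [([0.465, 0.323, 0.067], 0.64)]
cart_green []
cart_green [([0.422, 0.12, 0.063], 0.62), ([0.662, 0.342, 0.057], 0.54)]
```

Call:
{"fn": "apply_moves", "kwargs": {"targets": [{"translation":[-0.03,-0.41,0],"twist":0,"hand":1},{"translation":[-0.04,-0.42,0],"twist":0,"hand":1},{"translation":[-0.04,-0.42,0],"twist":0,"hand":1},{"translation":[-0.04,-0.42,0],"twist":0,"hand":1},{"translation":[0,0,0],"twist":-0.95,"hand":1},{"translation":[0,0,0],"twist":-0.95,"hand":1},{"translation":[0,0,0],"twist":-0.95,"hand":1},{"translation":[0,0,0],"twist":-0.95,"hand":1}]}}

```text
time: 17.4
tool_pos: [0.4213, 0.1059, 0.1654]
tool_rot: [-0.001, 0.527, 0.85, -0.0]
contact_force: [-0.5, 0.0, 0.5]
gripper_width: 1.0
grasp_force: 0.0
```

Call:
{"fn": "apply_moves", "kwargs": {"targets": [{"translation":[0,0,0],"twist":-0.95,"hand":1},{"translation":[0,0,0],"twist":-0.95,"hand":1},{"translation":[0,0,0],"twist":-0.95,"hand":1},{"translation":[0,0,0],"twist":-0.95,"hand":1},{"translation":[0,0,0],"twist":-0.95,"hand":1},{"translation":[0,0,0],"twist":-0.95,"hand":1},{"translation":[0,0,0],"twist":-0.9,"hand":1},{"translation":[0,0,0],"twist":0,"hand":1}]}}

```text
time: 18.2
tool_pos: [0.4214, 0.1059, 0.1654]
tool_rot: [-0.001, 0.225, 0.974, -0.0]
contact_force: [0.2, 0.3, 0.1]
gripper_width: 1.0
grasp_force: 0.0
```

```bash
python3 - <<'E'
from h import *
togo(.424,.1066,.059,np.deg2rad(154)); grab_frame('side')
print([(np.round(r['point'],3).tolist(),round(r['score'],2)) for r in recognise('side','cart_green')])
E
```

```text
t 18.2 pos [0.4214 0.1059 0.1654] phi 2.688 go [-0.02   0.018  1.064] twist -0.0
[([0.42, 0.119, 0.066], 0.79), ([0.647, -0.081, 0.071], 0.67), ([0.466, 0.322, 0.069], 0.59)]
```

Call:
{"fn": "apply_moves", "kwargs": {"targets": [{"translation":[-0.02,0.02,0.4],"twist":0,"hand":1},{"translation":[0,0,0.4],"twist":0,"hand":1},{"translation":[0,0,0.26],"twist":0,"hand":1},{"translation":[0,0,0],"twist":0,"hand":1},{"translation":[0,0,0],"twist":0,"hand":0},{"translation":[0,0,0],"twist":0,"hand":0},{"translation":[0,0,0],"twist":0,"hand":0},{"translation":[0,0,0],"twist":0,"hand":0}]}}

```text
time: 19.1
tool_pos: [0.4266, 0.107, 0.0628]
tool_rot: [0.002, 0.225, 0.974, 0.001]
contact_force: [-0.1, -0.6, 6.6]
gripper_width: 0.575
grasp_force: 63.8
```

Call:
{"fn": "apply_moves", "kwargs": {"targets": [{"translation":[0,0,0],"twist":0,"hand":0},{"translation":[0,0,-0.1],"twist":0,"hand":0},{"translation":[0,0,-0.3],"twist":0,"hand":0},{"translation":[0,0,-0.4],"twist":0,"hand":0},{"translation":[0,0,-0.4],"twist":0.8,"hand":0},{"translation":[0,0,0],"twist":0.95,"hand":0},{"translation":[0,0,0],"twist":0.95,"hand":0},{"translation":[0,0,0],"twist":0.95,"hand":0}]}}

```text
time: 19.9
tool_pos: [0.4242, 0.1069, 0.1809]
tool_rot: [0.0, 0.4, 0.917, 0.0]
contact_force: [-0.3, -0.2, -3.5]
gripper_width: 0.575
grasp_force: 63.2
```

Call:
{"fn": "apply_moves", "kwargs": {"targets": [{"translation":[0,0,0],"twist":0.95,"hand":0},{"translation":[0,0,0],"twist":0.95,"hand":0},{"translation":[0,0,0],"twist":0.95,"hand":0},{"translation":[0,0,0],"twist":0.95,"hand":0},{"translation":[0,0,0],"twist":0.95,"hand":0},{"translation":[0,0,0],"twist":0.95,"hand":0},{"translation":[0,0,0],"twist":0.95,"hand":0},{"translation":[0,0,0],"twist":0,"hand":0}]}}

```text
time: 20.7
tool_pos: [0.424, 0.1069, 0.1802]
tool_rot: [-0.0, 0.676, 0.737, -0.0]
contact_force: [-0.7, 0.0, -2.1]
gripper_width: 0.579
grasp_force: 63.2
```

```bash
python3 - <<'E'
from h import *
togo(*m2w((.068,0,.120)),1.571+.073)
E
```

```text
t 20.7 pos [0.424  0.1069 0.1802] phi 1.658 go [-0.355  1.645  0.602] twist 0.14
```

Call:
{"fn": "apply_moves", "kwargs": {"targets": [{"translation":[-0.09,0.41,0],"twist":0.14,"hand":0},{"translation":[-0.09,0.41,0],"twist":0,"hand":0},{"translation":[-0.09,0.41,0],"twist":0,"hand":0},{"translation":[-0.09,0.41,0],"twist":0,"hand":0},{"translation":[0,0,0.3],"twist":0,"hand":0},{"translation":[0,0,0.3],"twist":0,"hand":0},{"translation":[0,0,0],"twist":0,"hand":0},{"translation":[0,0,0],"twist":0,"hand":0}]}}

```text
time: 21.5
tool_pos: [0.5901, 0.0835, 0.1198]
tool_rot: [-0.001, 0.68, 0.733, -0.001]
contact_force: [0.5, 0.3, -1.9]
gripper_width: 0.575
grasp_force: 63.5
```

```bash
python3 - <<'E'
from h import *
togo(*m2w((.068,0,.067)),1.571+.073)
E
```

```text
t 21.5 pos [0.5901 0.0835 0.1198] phi 1.645 go [0.022 0.01  0.528] twist 0.01
```

Call:
{"fn": "apply_moves", "kwargs": {"targets": [{"translation":[0.02,0.01,0.2],"twist":0,"hand":0},{"translation":[0,0,0.15],"twist":0,"hand":0},{"translation":[0,0,0.1],"twist":0,"hand":0},{"translation":[0,0,0.05],"twist":0,"hand":0},{"translation":[0,0,0.02],"twist":0,"hand":0},{"translation":[0,0,0],"twist":0,"hand":0},{"translation":[0,0,0],"twist":0,"hand":0}]}}

```text
time: 22.2
tool_pos: [0.5923, 0.0856, 0.069]
tool_rot: [0.001, 0.681, 0.732, 0.001]
contact_force: [0.0, -0.3, -1.2]
gripper_width: 0.577
grasp_force: 63.8
```

Call:
{"fn": "apply_moves", "kwargs": {"targets": [{"translation":[0.03,0,0],"twist":0,"hand":0},{"translation":[0.02,0,0],"twist":0,"hand":0},{"translation":[0,0,0],"twist":0,"hand":0},{"translation":[0,0,0],"twist":0,"hand":0}]}}

```text
time: 22.6
tool_pos: [0.5918, 0.0908, 0.0689]
tool_rot: [0.0, 0.681, 0.732, 0.001]
contact_force: [-0.5, 0.0, 0.2]
gripper_width: 0.575
grasp_force: 63.9
```

Call:
{"fn": "apply_moves", "kwargs": {"targets": [{"translation":[0,0,0.02],"twist":0,"hand":0},{"translation":[0,0,0],"twist":0,"hand":0},{"translation":[0,0,0],"twist":0,"hand":1},{"translation":[0,0,0],"twist":0,"hand":1},{"translation":[0,0,0],"twist":0,"hand":1},{"translation":[0,0,0],"twist":0,"hand":1},{"translation":[0,0,-0.3],"twist":0,"hand":1},{"translation":[0,0,-0.4],"twist":0,"hand":1}]}}

```text
time: 23.4
tool_pos: [0.589, 0.0904, 0.1336]
tool_rot: [-0.003, 0.681, 0.732, -0.002]
contact_force: [1.3, -0.9, 0.2]
gripper_width: 0.997
grasp_force: 0.0
```

Call:
{"fn": "apply_moves", "kwargs": {"targets": [{"translation":[0,0,-0.4],"twist":0,"hand":1},{"translation":[0,0,0],"twist":0,"hand":1},{"translation":[0,0,0],"twist":0,"hand":1}]}}

```text
time: 23.7
tool_pos: [0.5921, 0.0906, 0.1777]
tool_rot: [0.001, 0.681, 0.732, 0.001]
contact_force: [-0.2, 0.7, -0.9]
gripper_width: 0.999
grasp_force: 0.0
```

```bash
python3 - <<'E'
from h import *
im=save('top','t6.png');cart('red',im)
save('side','s6.png');print([(np.round(r['point'],3).tolist(),round(r['score'],2)) for r in recognise('side','cart_red')])
togo(.475,.3068,.19,np.deg2rad(188))
a=cv2.imread('pics/s6.png');cv2.imwrite('pics/c6.png',cv2.resize(a[150:330,170:330],(533,600)))
E
```

```text
red 90 [206.  87.] [0.8804 0.2231] 1.2 (33.15163040161133, 24.59748649597168)
red 91 [175. 103.] [0.8276 0.3162] 1.9 (33.076263427734375, 24.384979248046875)
red 74 [236. 118.] [0.7801 0.1314] 89.8 (27.53468894958496, 22.4063663482666)
red 108 [238. 135.] [0.7246 0.1246] 89.7 (99.47946166992188, 12.616446495056152)
red 128 [174. 217.] [0.4751 0.3062] 11.2 (30.215600967407227, 36.01146697998047)
red 70 [468. 300.] [ 0.2341 -0.5312] 79.5 (14.57453441619873, 39.640480041503906)
red 72 [513. 308.] [ 0.2092 -0.6564] 77.8 (13.265792846679688, 41.18259048461914)
[([0.466, 0.32, 0.067], 0.95)]
t 23.85 pos [0.5901 0.0905 0.1741] phi 1.644 go [ 2.241 -0.991 -0.159] twist -16.37
```

View pics/c6.png

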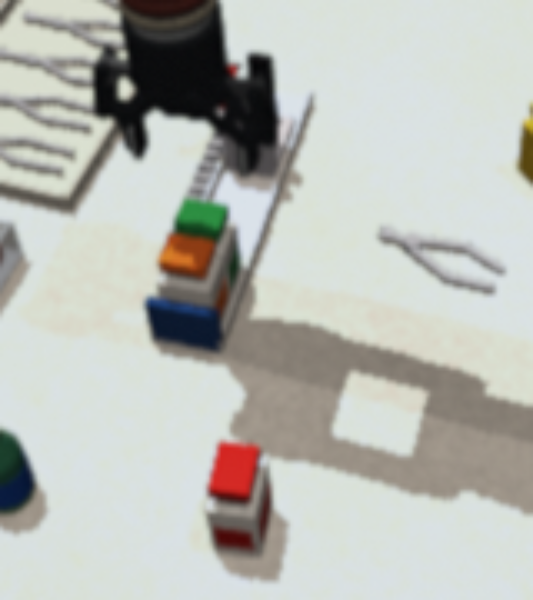

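Orange and green stand in a row behind the stop. Red is at crop (235,470), undisturbed, so I'll fetch it.

Call:
{"fn": "apply_moves", "kwargs": {"targets": [{"translation":[0.37,-0.165,0],"twist":0,"hand":1},{"translation":[0.37,-0.165,0],"twist":0,"hand":1},{"translation":[0.37,-0.165,0],"twist":0,"hand":1},{"translation":[0.37,-0.165,0],"twist":0,"hand":1},{"translation":[0.38,-0.165,0],"twist":0,"hand":1},{"translation":[0.38,-0.165,0],"twist":0,"hand":1},{"translation":[0,0,0],"twist":0.95,"hand":1},{"translation":[0,0,0],"twist":0.95,"hand":1}]}}

```text
time: 24.65
tool_pos: [0.4744, 0.3076, 0.174]
tool_rot: [-0.001, 0.748, 0.664, -0.002]
contact_force: [0.1, -0.1, 0.0]
gripper_width: 0.997
grasp_force: 0.0
```

Call:
{"fn": "apply_moves", "kwargs": {"targets": [{"translation":[0,0,0],"twist":0.95,"hand":1},{"translation":[0,0,0],"twist":0.95,"hand":1},{"translation":[0,0,0],"twist":0.95,"hand":1},{"translation":[0,0,0],"twist":0.95,"hand":1},{"translation":[0,0,0],"twist":0.95,"hand":1},{"translation":[0,0,0],"twist":0.95,"hand":1},{"translation":[0,0,0],"twist":0.95,"hand":1},{"translation":[0,0,0],"twist":0.95,"hand":1}]}}

```text
time: 25.45
tool_pos: [0.4752, 0.3062, 0.174]
tool_rot: [0.0, 0.941, 0.338, -0.002]
contact_force: [0.4, 0.3, -0.4]
gripper_width: 0.999
grasp_force: 0.0
```

Call:
{"fn": "apply_moves", "kwargs": {"targets": [{"translation":[0,0,0],"twist":0.95,"hand":1},{"translation":[0,0,0],"twist":0.95,"hand":1},{"translation":[0,0,0],"twist":0.95,"hand":1},{"translation":[0,0,0],"twist":0.95,"hand":1},{"translation":[0,0,0],"twist":0.95,"hand":1},{"translation":[0,0,0],"twist":0.95,"hand":1},{"translation":[0,0,0],"twist":0,"hand":1}]}}

```text
time: 26.15
tool_pos: [0.4753, 0.3063, 0.1742]
tool_rot: [0.001, 0.998, 0.062, -0.002]
contact_force: [-0.7, -0.6, -0.2]
gripper_width: 1.004
grasp_force: 0.0
```

```bash
python3 - <<'E'
from h import *
togo(.475,.3065,.059,np.deg2rad(7)); grab_frame('side')
print([(np.round(r['point'],3).tolist(),round(r['score'],2)) for r in recognise('side','cart_red')])
E
```

```text
t 26.15 pos [0.4753 0.3063 0.1742] phi 0.124 go [-0.003 -0.003  1.152] twist 0.02
[([0.467, 0.322, 0.068], 0.88)]
```

Call:
{"fn": "apply_moves", "kwargs": {"targets": [{"translation":[0,0,0.4],"twist":0,"hand":1},{"translation":[0,0,0.4],"twist":0,"hand":1},{"translation":[0,0,0.35],"twist":0,"hand":1},{"translation":[0,0,0],"twist":0,"hand":1},{"translation":[0,0,0],"twist":0,"hand":0},{"translation":[0,0,0],"twist":0,"hand":0},{"translation":[0,0,0],"twist":0,"hand":0},{"translation":[0,0,0],"twist":0,"hand":0}]}}

```text
time: 27.05
tool_pos: [0.4784, 0.3078, 0.0646]
tool_rot: [-0.001, 0.998, 0.062, 0.003]
contact_force: [1.2, 0.2, 5.9]
gripper_width: 0.575
grasp_force: 63.1
```

Call:
{"fn": "apply_moves", "kwargs": {"targets": [{"translation":[0,0,0],"twist":0,"hand":0},{"translation":[0,0,-0.1],"twist":0,"hand":0},{"translation":[0,0,-0.3],"twist":0,"hand":0},{"translation":[0,0,-0.4],"twist":0,"hand":0},{"translation":[0,0,-0.4],"twist":0,"hand":0},{"translation":[0,0,0],"twist":-0.95,"hand":0},{"translation":[0,0,0],"twist":-0.95,"hand":0},{"translation":[0,0,0],"twist":-0.95,"hand":0}]}}

```text
time: 27.85
tool_pos: [0.4759, 0.3066, 0.182]
tool_rot: [-0.0, 0.979, 0.205, 0.0]
contact_force: [0.2, -0.1, -2.6]
gripper_width: 0.574
grasp_force: 62.1
```

Call:
{"fn": "apply_moves", "kwargs": {"targets": [{"translation":[0,0,0],"twist":-0.95,"hand":0},{"translation":[0,0,0],"twist":-0.95,"hand":0},{"translation":[0,0,0],"twist":-0.95,"hand":0},{"translation":[0,0,0],"twist":-0.95,"hand":0},{"translation":[0,0,0],"twist":-0.95,"hand":0},{"translation":[0,0,0],"twist":-0.95,"hand":0},{"translation":[0,0,0],"twist":-0.95,"hand":0},{"translation":[0,0,0],"twist":-0.95,"hand":0}]}}

```text
time: 28.65
tool_pos: [0.4757, 0.3065, 0.1813]
tool_rot: [-0.0, 0.833, 0.553, -0.0]
contact_force: [-0.5, -0.0, -2.1]
gripper_width: 0.573
grasp_force: 62.1
```

Call:
{"fn": "apply_moves", "kwargs": {"targets": [{"translation":[0,0,0],"twist":-0.95,"hand":0},{"translation":[0,0,0],"twist":-0.95,"hand":0},{"translation":[0,0,0],"twist":-0.95,"hand":0},{"translation":[0,0,0],"twist":-0.95,"hand":0},{"translation":[0,0,0],"twist":-0.95,"hand":0},{"translation":[0,0,0],"twist":0,"hand":0},{"translation":[0,0,0],"twist":0,"hand":0}]}}

```text
time: 29.35
tool_pos: [0.476, 0.3066, 0.1813]
tool_rot: [-0.0, 0.682, 0.732, -0.0]
contact_force: [0.6, -0.7, -2.0]
gripper_width: 0.575
grasp_force: 62.1
```

```bash
python3 - <<'E'
from h import *
togo(*m2w((.112,0,.120)),1.571+.073)
E
```

```text
t 29.35 pos [0.476  0.3066 0.1813] phi 1.642 go [-2.724  0.991  0.613] twist -0.02
```

Call:
{"fn": "apply_moves", "kwargs": {"targets": [{"translation":[-0.38,0.14,-0.1],"twist":0,"hand":0},{"translation":[-0.38,0.14,-0.1],"twist":0,"hand":0},{"translation":[-0.39,0.14,0],"twist":0,"hand":0},{"translation":[-0.39,0.14,0],"twist":0,"hand":0},{"translation":[-0.39,0.14,0],"twist":0,"hand":0},{"translation":[-0.39,0.14,0],"twist":0,"hand":0},{"translation":[-0.4,0.15,0],"twist":0,"hand":0},{"translation":[0,0,0.2],"twist":0,"hand":0}]}}

```text
time: 30.15
tool_pos: [0.5986, 0.0381, 0.185]
tool_rot: [0.004, 0.683, 0.73, 0.002]
contact_force: [0.4, 1.2, -0.3]
gripper_width: 0.575
grasp_force: 62.5
```

Call:
{"fn": "apply_moves", "kwargs": {"targets": [{"translation":[0,0,0.3],"twist":0,"hand":0},{"translation":[0,0,0.3],"twist":0,"hand":0},{"translation":[0,0,0],"twist":0,"hand":0},{"translation":[0,0,0],"twist":0,"hand":0},{"translation":[0,0,0],"twist":0,"hand":0}]}}

```text
time: 30.65
tool_pos: [0.5962, 0.0427, 0.1236]
tool_rot: [0.001, 0.681, 0.732, 0.001]
contact_force: [0.2, -0.2, -1.6]
gripper_width: 0.574
grasp_force: 62.4
```

```bash
python3 - <<'E'
from h import *
togo(*m2w((.112,0,.068)),1.571+.073)
E
```

```text
t 30.65 pos [0.5962 0.0427 0.1236] phi 1.644 go [-0.007 -0.021  0.556] twist -0.0
```

Call:
{"fn": "apply_moves", "kwargs": {"targets": [{"translation":[0,-0.02,0.2],"twist":0,"hand":0},{"translation":[0,0,0.15],"twist":0,"hand":0},{"translation":[0,0,0.1],"twist":0,"hand":0},{"translation":[0,0,0.07],"twist":0,"hand":0},{"translation":[0,0,0.04],"twist":0,"hand":0},{"translation":[0,0,0],"twist":0,"hand":0},{"translation":[0,0,0],"twist":0,"hand":0}]}}

```text
time: 31.35
tool_pos: [0.5941, 0.0424, 0.0705]
tool_rot: [0.0, 0.681, 0.733, -0.0]
contact_force: [-11.6, 0.1, 22.1]
gripper_width: 0.574
grasp_force: 65.3
```

Call:
{"fn": "apply_moves", "kwargs": {"targets": [{"translation":[0,0,0.01],"twist":0,"hand":0},{"translation":[0,0,0],"twist":0,"hand":0}]}}

```text
time: 31.55
tool_pos: [0.5941, 0.0424, 0.0705]
tool_rot: [0.0, 0.681, 0.733, -0.0]
contact_force: [-13.9, -0.5, 26.3]
gripper_width: 0.575
grasp_force: 66.0
```

Contact height equals the grasp height plus 6 mm, so red is on the floor. I'll ease off, release and look.

Call:
{"fn": "apply_moves", "kwargs": {"targets": [{"translation":[0,-0.02,-0.04],"twist":0,"hand":0},{"translation":[0,0,0],"twist":0,"hand":0}]}}

```text
time: 31.75
tool_pos: [0.5928, 0.0423, 0.0706]
tool_rot: [0.002, 0.681, 0.732, 0.002]
contact_force: [1.1, 0.0, 6.3]
gripper_width: 0.573
grasp_force: 64.5
```

Call:
{"fn": "apply_moves", "kwargs": {"targets": [{"translation":[0,0,0],"twist":0,"hand":1},{"translation":[0,0,0],"twist":0,"hand":1},{"translation":[0,0,0],"twist":0,"hand":1},{"translation":[0,0,0],"twist":0,"hand":1},{"translation":[0,0,-0.3],"twist":0,"hand":1},{"translation":[0,0,-0.4],"twist":0,"hand":1},{"translation":[0,0,-0.4],"twist":0,"hand":1},{"translation":[0.3,-0.3,-0.2],"twist":0,"hand":0}]}}

```text
time: 32.55
tool_pos: [0.5623, 0.0684, 0.2032]
tool_rot: [0.003, 0.682, 0.731, 0.002]
contact_force: [0.0, 0.4, 1.3]
gripper_width: 0.854
grasp_force: 0.0
```

Call:
{"fn": "apply_moves", "kwargs": {"targets": [{"translation":[0.4,-0.3,0],"twist":0,"hand":0},{"translation":[0.4,-0.3,0],"twist":0,"hand":0},{"translation":[0.4,-0.3,0],"twist":0,"hand":0},{"translation":[0.4,0,0],"twist":0,"hand":0},{"translation":[0.4,0,0],"twist":0,"hand":0},{"translation":[0,0,0],"twist":0,"hand":0}]}}

```text
time: 33.15
tool_pos: [0.4532, 0.2665, 0.1983]
tool_rot: [-0.001, 0.679, 0.734, 0.0]
contact_force: [-0.3, 0.2, 0.1]
gripper_width: 0.001
grasp_force: 0.0
```

```bash
python3 - <<'E'
from h import *
im=save('top','t7.png');save('side','s7.png');
for k in('red','green','orange'): cart(k,im,.101)
for x in (.020,.062,.104): print(np.round(m2w((x,0,.101)),4),np.round(proj('top',m2w((x,0,.101)))))
togo(*m2w((.02,0,.16)),1.571+.073)
a=cv2.imread('pics/s7.png');b=cv2.imread('pics/t7.png')
cv2.imwrite('pics/c7.png',np.hstack([cv2.resize(a[160:260,190:290],(400,400)),cv2.resize(b[140:220,215:335],(400,400))]))
E
```

```text
red 89 [206.  87.] [0.8774 0.2221] 1.2 (33.05622482299805, 24.4705753326416)
red 87 [175. 103.] [0.8256 0.3146] 1.9 (32.67794418334961, 24.25920295715332)
red 95 [236. 119.] [0.7744 0.1305] 0.5 (31.96245002746582, 27.181537628173828)
red 125 [265. 178.] [0.5906 0.0433] 0.0 (39.42690658569336, 26.535001754760742)
red 68 [468. 300.] [ 0.235  -0.5287] 79.5 (15.317442893981934, 38.943641662597656)
red 71 [513. 308.] [ 0.2099 -0.6531] 77.8 (13.800207138061523, 40.970123291015625)
green 104 [161.  87.] [0.877  0.3605] 2.3 (33.45241165161133, 27.445478439331055)
green 104 [221. 103.] [0.8244 0.1765] 0.9 (32.58198165893555, 27.348583221435547)
green 107 [190. 119.] [0.7734 0.2683] 89.8 (30.543729782104492, 31.771440505981445)
green 143 [248. 178.] [0.5889 0.092 ] 0.2 (39.4874267578125, 29.499025344848633)
green 87 [491. 304.] [ 0.2223 -0.5919] 78.2 (16.33324432373047, 42.1510124206543)
orange 187 [137.  18.] [1.1098 0.445 ] 2.8 (138.47998046875, 18.88330841064453)
orange 180 [209.  23.] [1.0923 0.2183] 90.0 (23.67516326904297, 155.49742126464844)
orange 217 [241.  18.] [1.1106 0.116 ] 0.6 (1
[... 577 characters left out ...]
.2607] 1.5 (137.99166870117188, 15.56816291809082)
orange 97 [88. 55.] [0.985  0.5888] 4.0 (123.92474365234375, 12.25464153289795)
orange 83 [112.  61.] [0.9644 0.5143] 0.8 (100.35749053955078, 17.3854923248291)
orange 144 [217.  62.] [0.9579 0.1901] 85.3 (29.034202575683594, 88.60279846191406)Traceback (most recent call last):
  File "<stdin>", line 3, in <module>
  File "h.py", line 33, in cart
    ys,xs=np.where(l==i);Q=np.array([ray('top',x,y,z)[:2] for x,y in zip(xs,ys)])
                                     ~~~^^^^^^^^^^^^^
  File "h.py", line 6, in ray
    c=get_calibration(cam);K=np.array(c['camera_matrix']);T=np.array(c['pose'])
ValueError: time passes only in moves, steps and waits
```

```bash
python3 - <<'E'
from h import *
togo(*m2w((.02,0,.16)),1.571+.073)
a=cv2.imread('pics/s7.png');b=cv2.imread('pics/t7.png')
cv2.imwrite('pics/c7.png',np.hstack([cv2.resize(a[160:260,190:290],(400,400)),cv2.resize(b[140:220,215:335],(400,400))]))
E
```

```text
t 33.25 pos [0.4539 0.2635 0.1979] phi 1.646 go [-1.395  1.235  0.379] twist 0.02
```

View pics/c7.png

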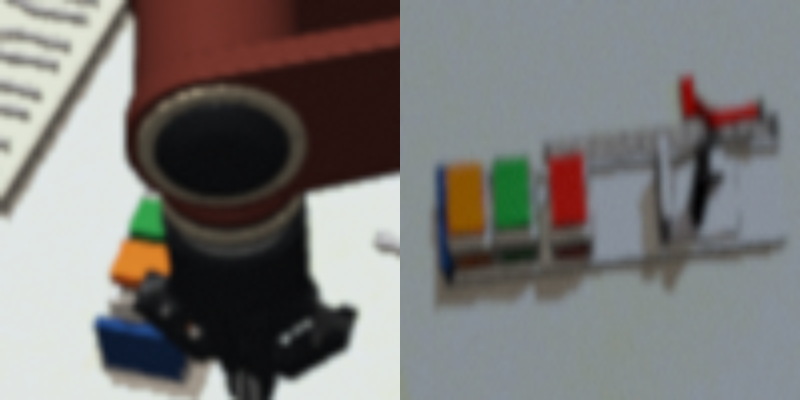

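View pics/t7.png

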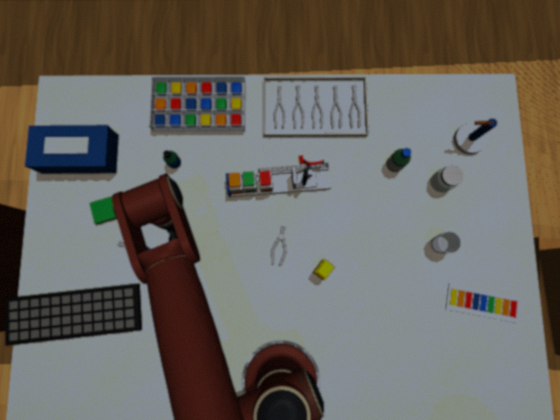

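There is no blue cartridge on the counter, so red, green and orange are the full set. I'll press the caps with the fingers shut, orange first.

Call:
{"fn": "apply_moves", "kwargs": {"targets": [{"translation":[-0.35,0.31,0],"twist":0,"hand":0},{"translation":[-0.35,0.31,0],"twist":0,"hand":0},{"translation":[-0.35,0.31,0],"twist":0,"hand":0},{"translation":[-0.35,0.3,0],"twist":0,"hand":0},{"translation":[0,0,0.3],"twist":0,"hand":0},{"translation":[0,0,0.3],"twist":0,"hand":0},{"translation":[0,0,0],"twist":0,"hand":0},{"translation":[0,0,0],"twist":0,"hand":0}]}}

```text
time: 34.05
tool_pos: [0.5868, 0.1313, 0.1378]
tool_rot: [-0.001, 0.681, 0.732, -0.001]
contact_force: [0.0, -0.3, -0.1]
gripper_width: 0.0
grasp_force: 0.0
```

```bash
python3 - <<'E'
from h import *
togo(.587,.1325,.123);togo(.589,.092,.123);togo(.591,.0433,.123)
E
```

```text
t 34.05 pos [0.5868 0.1313 0.1378] phi 1.642 go [0.012 0.003 0.148] twist None
t 34.05 pos [0.5868 0.1313 0.1378] phi 1.642 go [-0.394 -0.006  0.148] twist None
t 34.05 pos [0.5868 0.1313 0.1378] phi 1.642 go [-0.881 -0.021  0.148] twist None
```

Press 0.15 to contact, then about 15 mm more in small steps.

Call:
{"fn": "apply_moves", "kwargs": {"targets": [{"translation":[0.01,0,0.1],"twist":0,"hand":0},{"translation":[0,0,0.05],"twist":0,"hand":0},{"translation":[0,0,0.04],"twist":0,"hand":0},{"translation":[0,0,0.04],"twist":0,"hand":0},{"translation":[0,0,0.03],"twist":0,"hand":0},{"translation":[0,0,0],"twist":0,"hand":0}]}}

```text
time: 34.65
tool_pos: [0.5876, 0.1338, 0.113]
tool_rot: [0.0, 0.681, 0.733, 0.001]
contact_force: [-1.6, 1.3, 4.1]
gripper_width: -0.003
grasp_force: 2.1
```

Call:
{"fn": "apply_moves", "kwargs": {"targets": [{"translation":[0,0,0.02],"twist":0,"hand":0},{"translation":[0,0,0.02],"twist":0,"hand":0},{"translation":[0,0,0],"twist":0,"hand":0}]}}

```text
time: 34.95
tool_pos: [0.5892, 0.1339, 0.1132]
tool_rot: [0.001, 0.681, 0.733, 0.002]
contact_force: [-5.9, 0.3, 18.8]
gripper_width: 0.004
grasp_force: 9.6
```

Orange bottomed at 19 N with the tip at 91 mm, which is fully down. Green next.

Call:
{"fn": "apply_moves", "kwargs": {"targets": [{"translation":[0,0,-0.35],"twist":0,"hand":0},{"translation":[-0.41,0,0],"twist":0,"hand":0},{"translation":[0,0,0],"twist":0,"hand":0},{"translation":[0,0,0.15],"twist":0,"hand":0},{"translation":[0,0,0.08],"twist":0,"hand":0},{"translation":[0,0,0.04],"twist":0,"hand":0},{"translation":[0,0,0.03],"twist":0,"hand":0},{"translation":[0,0,0.02],"twist":0,"hand":0}]}}

```text
time: 35.75
tool_pos: [0.5905, 0.0931, 0.1133]
tool_rot: [-0.0, 0.68, 0.733, -0.0]
contact_force: [-6.6, -0.7, 20.4]
gripper_width: 0.001
grasp_force: 10.2
```

Call:
{"fn": "apply_moves", "kwargs": {"targets": [{"translation":[0,0,0.02],"twist":0,"hand":0},{"translation":[0,0,0.01],"twist":0,"hand":0},{"translation":[0,0,0],"twist":0,"hand":0}]}}

```text
time: 36.05
tool_pos: [0.5923, 0.0932, 0.1138]
tool_rot: [0.001, 0.68, 0.733, 0.001]
contact_force: [-8.0, -0.8, 24.4]
gripper_width: -0.002
grasp_force: 11.7
```

Call:
{"fn": "apply_moves", "kwargs": {"targets": [{"translation":[0,0,-0.35],"twist":0,"hand":0},{"translation":[-0.24,0,0],"twist":0,"hand":0},{"translation":[-0.24,0,0],"twist":0,"hand":0},{"translation":[0,0,0.15],"twist":0,"hand":0},{"translation":[0,0,0.08],"twist":0,"hand":0},{"translation":[0,0,0.04],"twist":0,"hand":0},{"translation":[0,0,0.03],"twist":0,"hand":0},{"translation":[0,0,0.02],"twist":0,"hand":0}]}}

```text
time: 36.85
tool_pos: [0.5941, 0.046, 0.1133]
tool_rot: [-0.001, 0.68, 0.733, 0.0]
contact_force: [-6.7, 1.6, 18.9]
gripper_width: 0.0
grasp_force: 9.3
```

Call:
{"fn": "apply_moves", "kwargs": {"targets": [{"translation":[0,0,0.02],"twist":0,"hand":0},{"translation":[0,0,0.01],"twist":0,"hand":0},{"translation":[0,0,0],"twist":0,"hand":0}]}}

```text
time: 37.15
tool_pos: [0.5959, 0.0461, 0.1137]
tool_rot: [0.001, 0.68, 0.733, 0.002]
contact_force: [-6.8, 1.8, 22.7]
gripper_width: 0.001
grasp_force: 10.8
```

All three caps bottomed at the same height. Now the pawl goes back: approach from the stop side and push away from the stop.

Call:
{"fn": "apply_moves", "kwargs": {"targets": [{"translation":[0,0,-0.4],"twist":0,"hand":0},{"translation":[0,0,-0.1],"twist":0,"hand":0},{"translation":[0,0,0],"twist":0,"hand":0},{"translation":[0,0,0],"twist":0,"hand":0}]}}

```text
time: 37.55
tool_pos: [0.593, 0.045, 0.1569]
tool_rot: [-0.001, 0.681, 0.733, -0.001]
contact_force: [0.3, -0.2, -0.2]
gripper_width: -0.001
grasp_force: 0.0
```

```bash
python3 - <<'E'
from h import *
togo(*m2w((.185,.042,.112)),1.571+.073)
E
```

```text
t 37.55 pos [0.593  0.045  0.1569] phi 1.644 go [-0.763  0.428  0.449] twist 0.0
```

Call:
{"fn": "apply_moves", "kwargs": {"targets": [{"translation":[-0.38,0.21,0],"twist":0,"hand":0},{"translation":[-0.38,0.22,0],"twist":0,"hand":0},{"translation":[0,0,0.25],"twist":0,"hand":0},{"translation":[0,0,0.2],"twist":0,"hand":0},{"translation":[0,0,0],"twist":0,"hand":0},{"translation":[-0.15,0,0],"twist":0,"hand":0},{"translation":[-0.15,0,0],"twist":0,"hand":0},{"translation":[-0.15,0,0],"twist":0,"hand":0}]}}

```text
time: 38.35
tool_pos: [0.6462, -0.0745, 0.1148]
tool_rot: [0.001, 0.681, 0.732, 0.0]
contact_force: [0.2, -1.1, 0.2]
gripper_width: 0.001
grasp_force: 0.1
```

Call:
{"fn": "apply_moves", "kwargs": {"targets": [{"translation":[-0.1,0,0],"twist":0,"hand":0},{"translation":[-0.08,0,0],"twist":0,"hand":0},{"translation":[0,0,0],"twist":0,"hand":0},{"translation":[0.3,0,0],"twist":0,"hand":0},{"translation":[0.3,0,0],"twist":0,"hand":0},{"translation":[0,0,-0.4],"twist":0,"hand":0},{"translation":[0,0,-0.4],"twist":0,"hand":0},{"translation":[0.3,0,0],"twist":0,"hand":0}]}}

```text
time: 39.15
tool_pos: [0.644, -0.0029, 0.2015]
tool_rot: [0.006, 0.682, 0.732, 0.003]
contact_force: [0.8, 0.9, 0.5]
gripper_width: -0.001
grasp_force: 0.0
```

Call:
{"fn": "apply_moves", "kwargs": {"targets": [{"translation":[0.4,0,0],"twist":0,"hand":0},{"translation":[0.4,0,0],"twist":0,"hand":0},{"translation":[0.4,0,0],"twist":0,"hand":0},{"translation":[0,0,0],"twist":0,"hand":0}]}}

```text
time: 39.55
tool_pos: [0.6305, 0.1232, 0.1934]
tool_rot: [-0.001, 0.679, 0.734, 0.001]
contact_force: [-0.2, -0.1, -0.6]
gripper_width: -0.006
grasp_force: 0.0
```

```bash
python3 - <<'E'
from h import *
save('top','t8.png');save('side','s8.png')
a=cv2.imread('pics/s8.png');b=cv2.imread('pics/t8.png')
cv2.imwrite('pics/c8.png',np.hstack([cv2.resize(a[160:260,190:290],(400,400)),cv2.resize(b[140:220,215:335],(400,400))]))
togo(*m2w((.231,-.008,.2)),.073)
E
```

```text
t 39.65 pos [0.6311 0.1195 0.1933] phi 1.646 go [-1.936 -0.511 -0.067] twist 15.73
```

View pics/c8.png

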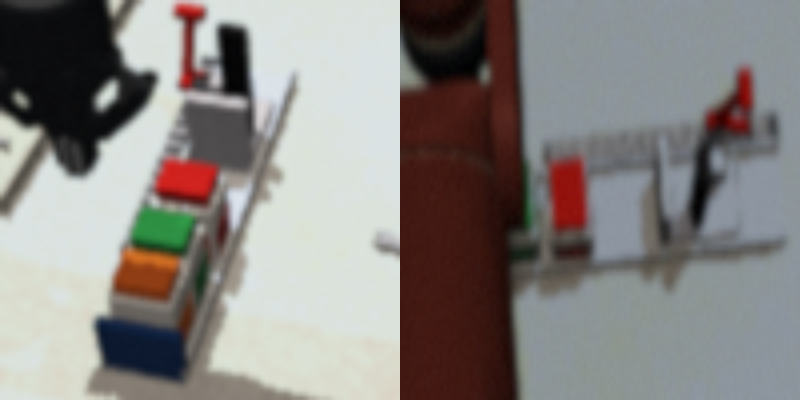

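The pawl leans away from the stop (locking) and the caps are down. I'll turn and pinch the tab.

Call:
{"fn": "apply_moves", "kwargs": {"targets": [{"translation":[-0.39,-0.1,0],"twist":0,"hand":0},{"translation":[-0.39,-0.1,0],"twist":0,"hand":0},{"translation":[-0.39,-0.1,0],"twist":0,"hand":0},{"translation":[-0.39,-0.1,0],"twist":0,"hand":0},{"translation":[-0.38,-0.11,-0.1],"twist":0,"hand":0},{"translation":[0,0,0],"twist":0.95,"hand":1},{"translation":[0,0,0],"twist":0.95,"hand":1},{"translation":[0,0,0],"twist":0.95,"hand":1}]}}

```text
time: 40.45
tool_pos: [0.5943, -0.0808, 0.2034]
tool_rot: [0.0, 0.78, 0.626, -0.0]
contact_force: [0.2, -0.0, 0.5]
gripper_width: 0.507
grasp_force: 0.0
```

Call:
{"fn": "apply_moves", "kwargs": {"targets": [{"translation":[0,0,0],"twist":0.95,"hand":1},{"translation":[0,0,0],"twist":0.95,"hand":1},{"translation":[0,0,0],"twist":0.95,"hand":1},{"translation":[0,0,0],"twist":0.95,"hand":1},{"translation":[0,0,0],"twist":0.95,"hand":1},{"translation":[0,0,0],"twist":0.95,"hand":1},{"translation":[0,0,0],"twist":0.95,"hand":1},{"translation":[0,0,0],"twist":0.95,"hand":1}]}}

```text
time: 41.25
tool_pos: [0.5944, -0.0802, 0.2033]
tool_rot: [0.0, 0.956, 0.292, -0.0]
contact_force: [0.3, 0.2, 0.9]
gripper_width: 1.0
grasp_force: 0.0
```

Call:
{"fn": "apply_moves", "kwargs": {"targets": [{"translation":[0,0,0],"twist":0.95,"hand":1},{"translation":[0,0,0],"twist":0.95,"hand":1},{"translation":[0,0,0],"twist":0.95,"hand":1},{"translation":[0,0,0],"twist":0.95,"hand":1},{"translation":[0,0,0],"twist":0.95,"hand":1},{"translation":[0,0,0],"twist":0.53,"hand":1},{"translation":[0,0,0],"twist":0,"hand":1}]}}

```text
time: 41.95
tool_pos: [0.5944, -0.08, 0.2033]
tool_rot: [0.0, 0.999, 0.035, -0.0]
contact_force: [0.0, -0.3, -0.0]
gripper_width: 1.002
grasp_force: 0.0
```

```bash
python3 - <<'E'
from h import *
togo(*m2w((.231,-.010,.120)),.073)
E
```

```text
t 41.95 pos [ 0.5944 -0.08    0.2033] phi 0.069 go [-0.015 -0.026  0.833] twist -0.04
```

Call:
{"fn": "apply_moves", "kwargs": {"targets": [{"translation":[-0.02,-0.03,0.3],"twist":0,"hand":1},{"translation":[0,0,0.3],"twist":0,"hand":1},{"translation":[0,0,0.23],"twist":0,"hand":1},{"translation":[0,0,0],"twist":0,"hand":0},{"translation":[0,0,0],"twist":0,"hand":0},{"translation":[0,0,0],"twist":0,"hand":0},{"translation":[0,0,0],"twist":0,"hand":0},{"translation":[0,0,0],"twist":0,"hand":0}]}}

```text
time: 42.75
tool_pos: [0.5934, -0.0764, 0.122]
tool_rot: [0.001, 0.999, 0.036, 0.001]
contact_force: [0.3, -3.8, 1.3]
gripper_width: 0.139
grasp_force: 1.1
```

Call:
{"fn": "apply_moves", "kwargs": {"targets": [{"translation":[0,0,0],"twist":0,"hand":0},{"translation":[0,-0.1,0],"twist":0,"hand":0},{"translation":[0,-0.15,0],"twist":0,"hand":0},{"translation":[0,-0.15,0],"twist":0,"hand":0},{"translation":[0,-0.1,0],"twist":0,"hand":0},{"translation":[0,-0.1,0],"twist":0,"hand":0},{"translation":[0,0,0],"twist":0,"hand":0}]}}

```text
time: 43.45
tool_pos: [0.5887, -0.0152, 0.1221]
tool_rot: [0.0, 0.999, 0.036, 0.001]
contact_force: [-2.8, 1.7, 6.3]
gripper_width: 0.131
grasp_force: 60.0
```

```bash
python3 - <<'E'
from h import *
togo(*m2w((.156,-.010,.120)),.073)
E
```

```text
t 43.45 pos [ 0.5887 -0.0152  0.1221] phi 0.072 go [-0.004 -0.126  0.021] twist -0.01
```

Call:
{"fn": "apply_moves", "kwargs": {"targets": [{"translation":[0,-0.04,0],"twist":0,"hand":0},{"translation":[0,-0.04,0],"twist":0,"hand":0},{"translation":[0,-0.03,0],"twist":0,"hand":0},{"translation":[0,-0.02,0],"twist":0,"hand":0},{"translation":[0,0,0],"twist":0,"hand":0}]}}

```text
time: 43.95
tool_pos: [0.5878, -0.0042, 0.1222]
tool_rot: [0.002, 0.999, 0.036, 0.001]
contact_force: [-3.1, -5.8, 6.5]
gripper_width: 0.13
grasp_force: 59.9
```

Call:
{"fn": "apply_moves", "kwargs": {"targets": [{"translation":[0,-0.02,0],"twist":0,"hand":0},{"translation":[0,-0.01,0],"twist":0,"hand":0},{"translation":[0,0,0],"twist":0,"hand":0}]}}

```text
time: 44.25
tool_pos: [0.5878, -0.0033, 0.1222]
tool_rot: [0.004, 0.999, 0.035, 0.001]
contact_force: [-3.0, -13.8, 6.3]
gripper_width: 0.128
grasp_force: 59.7
```

Call:
{"fn": "apply_moves", "kwargs": {"targets": [{"translation":[0,-0.02,0],"twist":0,"hand":0},{"translation":[0,0,0],"twist":0,"hand":0},{"translation":[0,0,0],"twist":0,"hand":0}]}}

```text
time: 44.55
tool_pos: [0.5878, -0.0033, 0.1222]
tool_rot: [0.005, 0.999, 0.035, 0.001]
contact_force: [-3.4, -19.8, 4.7]
gripper_width: 0.13
grasp_force: 59.9
```

The follower is snug: 20 N with no motion, and its face at about 120 mm matches three cartridges. I'll relieve the push, release, retreat and check.

Call:
{"fn": "apply_moves", "kwargs": {"targets": [{"translation":[0,0.03,0],"twist":0,"hand":0},{"translation":[0,0,0],"twist":0,"hand":1},{"translation":[0,0,0],"twist":0,"hand":1},{"translation":[0,0,0],"twist":0,"hand":1},{"translation":[0,0,0],"twist":0,"hand":1},{"translation":[0,0,-0.3],"twist":0,"hand":1},{"translation":[0,0,-0.4],"twist":0,"hand":1},{"translation":[0,0,-0.4],"twist":0,"hand":1}]}}

```text
time: 45.35
tool_pos: [0.5865, -0.0005, 0.2306]
tool_rot: [-0.0, 0.999, 0.036, -0.001]
contact_force: [-0.3, 0.1, 0.2]
gripper_width: 1.001
grasp_force: 0.0
```

Call:
{"fn": "apply_moves", "kwargs": {"targets": [{"translation":[-0.35,0.35,0],"twist":0,"hand":1},{"translation":[-0.35,0.35,0],"twist":0,"hand":1},{"translation":[0,0.45,0],"twist":0,"hand":1},{"translation":[0,0.45,0],"twist":0,"hand":1},{"translation":[0,0.45,0],"twist":0,"hand":1},{"translation":[0,0.45,0],"twist":0,"hand":1},{"translation":[0,0,0],"twist":0,"hand":1}]}}

```text
time: 46.05
tool_pos: [0.5348, -0.2595, 0.2301]
tool_rot: [0.001, 0.999, 0.033, -0.0]
contact_force: [-1.4, 0.8, 1.0]
gripper_width: 0.999
grasp_force: 0.0
```

```bash
python3 - <<'E'
from h import *
save('top','t9.png');save('side','s9.png')
a=cv2.imread('pics/s9.png');b=cv2.imread('pics/t9.png')
cv2.imwrite('pics/c9.png',np.hstack([cv2.resize(a[160:260,190:290],(400,400)),cv2.resize(b[140:220,215:335],(400,400))]))
print(state()['time'])
E
```

```text
46.15
```

View pics/c9.png

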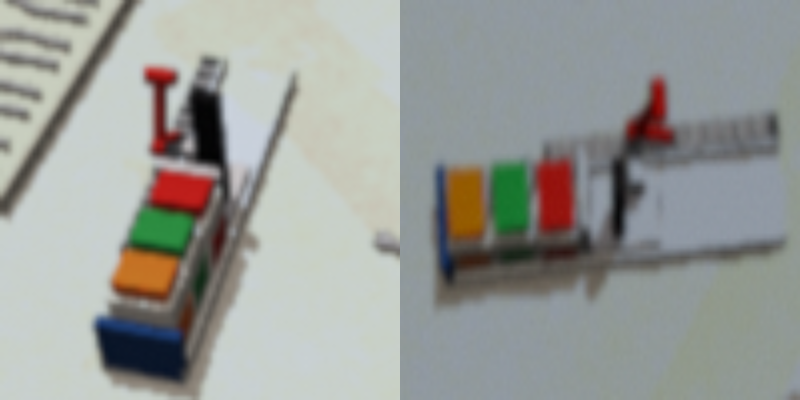

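The row is tight (cap spacing about 40 mm), the caps are down, the pawl is locking and the follower is directly behind red. Handing in.

```bash
python3 -c "
from plant import *
print(job_done())"
```

```text
the job is handed in; nothing more can be done
None
```

I handed the job in after about 46 s of robot time: orange, green and red (no blue was on the counter) stand in one tight row from the blue stop, their caps pressed down, the pawl locking and the follower snug behind them; the hand-in call returned no verdict.

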